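# Sort salvaged motors and transformers into their bins by tray

## Robot

A 6-joint arm with a two-finger parallel gripper is mounted at the origin on the work surface. World frame = base frame: x ahead of the robot, y to its left, z up, the work surface at z = 0. Lengths are in mm, angles in rad, forces in N, time in s.
With the tool pointing down it reaches from about 350 to 975 mm from the base axis. Payload 7.1 kg.
Tool frame: the origin (TCP) lies midway between the tips of the shut fingers; the grasp point (between the pads) lies 19 mm behind it; z points along the fingers, y is the line along which they close (so a half turn about z gives the same grasp; the last joint's range is limited). The gripper opens to 88 mm and grips with 3 to 60 N. Pads are 20 mm wide; open, the fingers measure 115 mm over their backs; the gripper's body (75 mm by 178 mm) begins 61 mm behind the grasp point.
Start: joints at [1.245, 0.423, 1.63, -0, 1.089, -0.019], TCP at [188.724, 595.809, 222.675] pointing down, gripper open.
Joint ranges: [-3, 3], [-0.9, 2.11], [0.09, 2.58], [-1.31, 4.45], [0.11, 2.69], [-2.54, 2.54]. Speed limits (rad/s): [2.39, 2.39, 3.01, 3.14, 3.14, 3.14].

## Interface

Orientations are given as a rotation vector (axis times angle).
In Python, from workcell import ctrl gives the robot as it stands. The module is installed in compiled form; this text tells all that it offers.
- The arm moves only by the tool apply_moves, never from a script. Its argument "targets" is a list of rows, each a list of 3 entries, a list of its own where there are three numbers: the opening, from -1 (shut) to 1 (fully open), then the shift along the tool's x, y, z normalised to -1 to 1, where 1 is 5 cm, then the turn, a rotation vector about the tool's x, y, z normalised to -1 to 1, where 1 is 90 degrees. In form: [[jaw, [x, y, z], [wx, wy, wz]], ...]. A call has 1 to 8 rows; each row shifts and turns the commanded pose from where the row before left it, along the tool's axes as they then stand; what a row does not reach is not made up. A row lasts 1/8 s, in which the tool goes at most 62.5 mm and 10.7 degrees, less where a joint would pass 70% of its speed; a pose out of reach is approached as far as the arm can. A call with a number of a shift or a turn outside -1 to 1 is refused whole. A call with a gripper value outside its range is refused whole. The fingers move at their own pace and stop on an object; the grip force is fixed at half the most. Time passes only in rows, so rows that do not move let the fingers close. It gives the time, the measured TCP pose, the force, the opening and the grip force at its end, in the units of the state.
- ctrl.get_obs(): the state, without advancing time (a new reading comes with each control period).
- ctrl.get_image(name): name is "scene" or "top" or "wrist"; returns a dict with "pixels" (400x640x3 uint8, blue, green, red), "camera_matrix" (3x3 intrinsics, pixels), "k1" (the pictures are not rectified: a ray, as slopes to the right and down, at radius r is drawn at 1 + k1 r^2 times it, then the intrinsics apply), "view" (4x4, takes a point from world to camera coordinates); the wrist camera has in their place "hand_eye" (4x4, takes a point from camera to tool coordinates, whose origin is the TCP and whose axes are the flange's). Camera axes: x right, y down, z forward; pixel columns grow to the right and rows downward; lengths in mm; the calibration is good to about 2 mm. A picture is of the moment at which its call begins: read the wrist's pose just before it. There is no depth.
- ctrl.close_job(): hands the job in; it is judged then, once.
Trained networks look in the newest picture that a camera, given by its name, has taken for a name from the list of things; names that differ only in an ending like _2 or _b are one class to them, and where a whole thing is asked for, a point or a joint stands for the part that bears it (a point fixed in the world has none). Each returns a list of dicts, best first, with "score" (0 to 1); they miss things now and then, are a little off and sometimes report something else, mostly with a low value. They report only what shows in the picture. A call takes as long as a camera call.
- ctrl.masks_of(label, camera): "region" (400x640 bool, what is visible of it) and "bbox" ([left, top, right, bottom] in pixels, round what is visible of it).
- ctrl.pinpoint(label, camera): "xy" ([column, row] in pixels: a listed point, or the origin of a listed thing).
The state is a dict: "t": time; "qpos": joint angles; "qvel": joint speeds; "joint_torque": joint torques, N m; "ee_pos": TCP position; "orientation": TCP orientation; "ft_force": force on the tool from outside, world axes, zero at the start; "moment": the same for the moment, N m; "width": finger opening in mm; "grasp_force": force on a finger pad.
Only numpy, scipy, OpenCV 4.12 (cv2) and the standard library are available. Lean on these libraries where they do the work, as an engineer would, in place of code of your own. Each camera call takes 0.05 s, during which the arm holds its last target. There are 200 camera calls.

## Task

Clear the salvaged parts, motors first: with the green tray on its cork mat, put every loose motor from the desk onto it beside the ones already there, then carry the tray by its black handle to the grey bin that already holds a motor and tip it so that they slide off over its open end into that bin. Set the tray back on the mat, load all the copper-wound transformers onto it and tip them in the same way into the other bin, the one that already holds a transformer. Finish with the empty tray back level on the cork mat, square with it, and leave the screwdriver and the tape head alone.

Things in the scene. Friction and masses are not known exactly. Their poses are not given: they have to be found in the camera images.
- tray: green tray 200 (x) by 170 mm (y), 0.3 kg; origin at the centre of its underside, z up. Floor 4 mm; walls 5 mm thick, tops 20 mm above the underside, on the +x, +y, -y sides; the -x end is open. A black flat bar handle spans it along y above x = 30 mm: 12 mm thick (x), underside 84 and top 108 mm above the tray's underside, on a post at each side wall; open below.
- tray_lip (a point): middle of the tray's open end: (-100, 0, 4) mm in the tray frame
- tray_handle (a point): centre of the tray's handle bar: (30, 0, 96) mm in the tray frame; grasp it across the bar, fingers closing along the tray's x
- mat: cork mat 250 mm (x) by 210 mm (y), 4 mm thick, fixed to the desk; origin at the centre of its underside (z = 0). The tray stands on it at the start
- bin_left: grey open bin, fixed, on the robot's left (+y): 190 mm (x, pointing roughly away from the robot) by 200 mm (y), 70 mm high, walls and floor 5 mm; origin at the centre of its underside
- bin_right: grey open bin like bin_left, fixed, on the robot's right (-y)
- motor_a: drive motor, an upright steel can 44 mm in diameter and 28 mm tall (a 3 mm boss and an 8 mm shaft of no account on top) with a brass band; origin at the centre of the can, its z along the can's axis. Stands on the tray at the start
- motor_b: drive motor, an upright steel can 44 mm in diameter and 28 mm tall (a 3 mm boss and an 8 mm shaft of no account on top) with a brass band; origin at the centre of the can, its z along the can's axis. Stands on the tray at the start
- motor_c: drive motor, an upright steel can 44 mm in diameter and 28 mm tall (a 3 mm boss and an 8 mm shaft of no account on top) with a brass band; origin at the centre of the can, its z along the can's axis. Stands loose on the desk at the start; may be absent
- motor_d: drive motor, an upright steel can 44 mm in diameter and 28 mm tall (a 3 mm boss and an 8 mm shaft of no account on top) with a brass band; origin at the centre of the can, its z along the can's axis. Stands loose on the desk at the start; may be absent
- trafo_a: small transformer, a block 44 mm (x) by 38 mm (y) by 30 mm tall (z), black core with a copper winding in the middle; origin at its centre. Stands loose on the desk at the start; may be absent
- trafo_b: small transformer, a block 44 mm (x) by 38 mm (y) by 30 mm tall (z), black core with a copper winding in the middle; origin at its centre. Stands loose on the desk at the start; may be absent
- motor_old: old drive motor, an upright steel can 44 mm in diameter and 28 mm tall (a 3 mm boss and an 8 mm shaft of no account on top) with a brass band; origin at the centre of the can, its z along the can's axis. Stands in one of the two bins at the start and marks it as the bin for motors
- trafo_old: old small transformer, a block 44 mm (x) by 38 mm (y) by 30 mm tall (z), black core with a copper winding in the middle; origin at its centre. Stands in the other bin at the start and marks it as the bin for transformers
- screwdriver: blue-handled steel screwdriver, 190 mm, lying on the desk beyond the mat. To be left alone
- tape_head: copper tape head on a tan L bracket, 60 x 50 x 40 mm, on the desk beyond the mat; origin at the centre of its underside. To be left alone

How it is judged (in metres and radians):
On the way, in this order (a step that is already met when the one before it is completed fails the run):
1. every motor is aboard the tray, which stands level on the mat (x of motor_a in the frame of tray between -0.1 and 0.1 m and y of motor_a in the frame of tray between -0.085 and 0.085 m and z of motor_a in the frame of tray between 0.005 and 0.06 m and x of motor_b in the frame of tray between -0.1 and 0.1 m and y of motor_b in the frame of tray between -0.085 and 0.085 m and z of motor_b in the frame of tray between 0.005 and 0.06 m and x of motor_c in the frame of tray between -0.1 and 0.1 m and y of motor_c in the frame of tray between -0.085 and 0.085 m and z of motor_c in the frame of tray between 0.005 and 0.06 m and x of motor_d in the frame of tray between -0.1 and 0.1 m and y of motor_d in the frame of tray between -0.085 and 0.085 m and z of motor_d in the frame of tray between 0.005 and 0.06 m and horizontal distance between tray and mat below 0.04 m and angle between the x axis of tray and the x axis of mat, either way round below 0.25 rad and angle between tray's own z axis and vertical below 0.06 rad and height (world z) of tray below 0.012 m and linear speed of tray below 0.02 m/s), for 0.2 s.
2. the tray is tipped, a motor still aboard, with its open end over the bin that holds the old motor (angle between tray's own z axis and vertical above 0.3 rad and ((x of motor_a in the frame of tray between -0.1 and 0.1 m and y of motor_a in the frame of tray between -0.085 and 0.085 m and z of motor_a in the frame of tray between 0.005 and 0.06 m) or (x of motor_b in the frame of tray between -0.1 and 0.1 m and y of motor_b in the frame of tray between -0.085 and 0.085 m and z of motor_b in the frame of tray between 0.005 and 0.06 m) or (x of motor_c in the frame of tray between -0.1 and 0.1 m and y of motor_c in the frame of tray between -0.085 and 0.085 m and z of motor_c in the frame of tray between 0.005 and 0.06 m) or (x of motor_d in the frame of tray between -0.1 and 0.1 m and y of motor_d in the frame of tray between -0.085 and 0.085 m and z of motor_d in the frame of tray between 0.005 and 0.06 m)) and ((x of motor_old in the frame of bin_left between -0.09 and 0.09 m and y of motor_old in the frame of bin_left between -0.095 and 0.095 m and z of motor_old in the frame of bin_left between 0 and 0.075 m and x of tray_lip in the frame of bin_left between -0.1 and 0.1 m and y of tray_lip in the frame of bin_left between -0.105 and 0.105 m and z of tray_lip in the frame of bin_left between 0 and 0.3 m) or (x of motor_old in the frame of bin_right between -0.09 and 0.09 m and y of motor_old in the frame of bin_right between -0.095 and 0.095 m and z of motor_old in the frame of bin_right between 0 and 0.075 m and x of tray_lip in the frame of bin_right between -0.1 and 0.1 m and y of tray_lip in the frame of bin_right between -0.105 and 0.105 m and z of tray_lip in the frame of bin_right between 0 and 0.3 m))), for 0.05 s.
3. every transformer is aboard the tray, which stands level on the mat (x of trafo_a in the frame of tray between -0.1 and 0.1 m and y of trafo_a in the frame of tray between -0.085 and 0.085 m and z of trafo_a in the frame of tray between 0.005 and 0.06 m and x of trafo_b in the frame of tray between -0.1 and 0.1 m and y of trafo_b in the frame of tray between -0.085 and 0.085 m and z of trafo_b in the frame of tray between 0.005 and 0.06 m and horizontal distance between tray and mat below 0.04 m and angle between the x axis of tray and the x axis of mat, either way round below 0.25 rad and angle between tray's own z axis and vertical below 0.06 rad and height (world z) of tray below 0.012 m and linear speed of tray below 0.02 m/s), for 0.2 s.
4. the tray is tipped, a transformer still aboard, with its open end over the bin that holds the old transformer (angle between tray's own z axis and vertical above 0.3 rad and ((x of trafo_a in the frame of tray between -0.1 and 0.1 m and y of trafo_a in the frame of tray between -0.085 and 0.085 m and z of trafo_a in the frame of tray between 0.005 and 0.06 m) or (x of trafo_b in the frame of tray between -0.1 and 0.1 m and y of trafo_b in the frame of tray between -0.085 and 0.085 m and z of trafo_b in the frame of tray between 0.005 and 0.06 m)) and ((x of trafo_old in the frame of bin_left between -0.09 and 0.09 m and y of trafo_old in the frame of bin_left between -0.095 and 0.095 m and z of trafo_old in the frame of bin_left between 0 and 0.075 m and x of tray_lip in the frame of bin_left between -0.1 and 0.1 m and y of tray_lip in the frame of bin_left between -0.105 and 0.105 m and z of tray_lip in the frame of bin_left between 0 and 0.3 m) or (x of trafo_old in the frame of bin_right between -0.09 and 0.09 m and y of trafo_old in the frame of bin_right between -0.095 and 0.095 m and z of trafo_old in the frame of bin_right between 0 and 0.075 m and x of tray_lip in the frame of bin_right between -0.1 and 0.1 m and y of tray_lip in the frame of bin_right between -0.105 and 0.105 m and z of tray_lip in the frame of bin_right between 0 and 0.3 m))), for 0.05 s.
At the end, for the whole second after the job is handed in: all motors lie at rest in the bin with the old motor, all transformers in the bin with the old transformer (centres inside, under 75 mm up); the tray rests on the mat, level within 0.06 rad, centre within 40 mm of the mat's, under 0.25 rad from square (either way round) (horizontal distance between tray and mat below 0.04 m and angle between the x axis of tray and the x axis of mat, either way round below 0.25 rad and angle between tray's own z axis and vertical below 0.06 rad and height (world z) of tray below 0.012 m and linear speed of each of tray, motor_a, motor_b, motor_c, motor_d, trafo_a, trafo_b below 0.02 m/s and ((x of motor_old in the frame of bin_left between -0.09 and 0.09 m and y of motor_old in the frame of bin_left between -0.095 and 0.095 m and z of motor_old in the frame of bin_left between 0 and 0.075 m and (x of motor_a in the frame of bin_left between -0.09 and 0.09 m and y of motor_a in the frame of bin_left between -0.095 and 0.095 m and z of motor_a in the frame of bin_left between 0 and 0.075 m) and (x of motor_b in the frame of bin_left between -0.09 and 0.09 m and y of motor_b in the frame of bin_left between -0.095 and 0.095 m and z of motor_b in the frame of bin_left between 0 and 0.075 m) and (x of motor_c in the frame of bin_left between -0.09 and 0.09 m and y of motor_c in the frame of bin_left between -0.095 and 0.095 m and z of motor_c in the frame of bin_left between 0 and 0.075 m) and (x of motor_d in the frame of bin_left between -0.09 and 0.09 m and y of motor_d in the frame of bin_left between -0.095 and 0.095 m and z of motor_d in the frame of bin_left between 0 and 0.075 m)) or (x of motor_old in the frame of bin_right between -0.09 and 0.09 m and y of motor_old in the frame of bin_right between -0.095 and 0.095 m and z of motor_old in the frame of bin_right between 0 and 0.075 m and (x of motor_a in the frame of bin_right between -0.09 and 0.09 m and y of motor_a in the frame of bin_right between -0.095 and 0.095 m and z of motor_a in the frame of bin_right between 0 and 0.075 m) and (x of motor_b in the frame of bin_right between -0.09 and 0.09 m and y of motor_b in the frame of bin_right between -0.095 and 0.095 m and z of motor_b in the frame of bin_right between 0 and 0.075 m) and (x of motor_c in the frame of bin_right between -0.09 and 0.09 m and y of motor_c in the frame of bin_right between -0.095 and 0.095 m and z of motor_c in the frame of bin_right between 0 and 0.075 m) and (x of motor_d in the frame of bin_right between -0.09 and 0.09 m and y of motor_d in the frame of bin_right between -0.095 and 0.095 m and z of motor_d in the frame of bin_right between 0 and 0.075 m))) and ((x of trafo_old in the frame of bin_left between -0.09 and 0.09 m and y of trafo_old in the frame of bin_left between -0.095 and 0.095 m and z of trafo_old in the frame of bin_left between 0 and 0.075 m and (x of trafo_a in the frame of bin_left between -0.09 and 0.09 m and y of trafo_a in the frame of bin_left between -0.095 and 0.095 m and z of trafo_a in the frame of bin_left between 0 and 0.075 m) and (x of trafo_b in the frame of bin_left between -0.09 and 0.09 m and y of trafo_b in the frame of bin_left between -0.095 and 0.095 m and z of trafo_b in the frame of bin_left between 0 and 0.075 m)) or (x of trafo_old in the frame of bin_right between -0.09 and 0.09 m and y of trafo_old in the frame of bin_right between -0.095 and 0.095 m and z of trafo_old in the frame of bin_right between 0 and 0.075 m and (x of trafo_a in the frame of bin_right between -0.09 and 0.09 m and y of trafo_a in the frame of bin_right between -0.095 and 0.095 m and z of trafo_a in the frame of bin_right between 0 and 0.075 m) and (x of trafo_b in the frame of bin_right between -0.09 and 0.09 m and y of trafo_b in the frame of bin_right between -0.095 and 0.095 m and z of trafo_b in the frame of bin_right between 0 and 0.075 m)))); the robot touches nothing.
It fails at once if the screwdriver is moved more than 50 mm (distance of screwdriver from where it was at the start of the episode above 0.05 m).
It fails at once if the tape head is moved more than 50 mm (distance of tape_head from where it was at the start of the episode above 0.05 m).
Of motor_c, motor_d only 1 to 2 are there at a start; the rules pass over those that are not, and their reading is None.
Of trafo_a, trafo_b only 1 to 2 are there at a start; the rules pass over those that are not, and their reading is None.
At some moment in a run one of motor_c, motor_d, trafo_a, trafo_b may be knocked a few centimetres aside while the robot is not near it.
It also fails if it takes over 210 s, if anything falls off the work surface, if the arm or the gripper's body presses on something with over 40 N, if the wrist force passes 120 N, or if a joint passes its speed limit or range.

## Working session

There is one attempt and no reset: what is moved stays moved. The work goes in short steps, Python scripts to look and compute and a tool call to move; the robot and the scene stay as the last step left them, time stands still between calls to the robot, and variables do not carry over. Pictures are saved under pics/ and viewed, at most 14 in all, crops included, and the job is handed in when it is done.

Besides the shell and the picture viewer there is one more tool, called after ">>>" as name([rows], argument=value, ...), one row to a line, values as JSON. apply_moves: Moves the arm, as the interface text tells. Scaled input: -1 to 1 covers 5 cm each way for a shift and 90 degrees each way for a turn. Its arguments: {"type":"object","properties":{"targets":{"type":"array"}},"required":["targets"]}

```bash
mkdir -p pics; cat > h.py <<'E'
import numpy as np, cv2
from scipy.spatial.transform import Rotation as R
from workcell import ctrl
def cam(name):
    o=ctrl.get_obs(); im=ctrl.get_image(name)
    if name=='wrist':
        T=np.eye(4);T[:3,:3]=R.from_rotvec(o['orientation']).as_matrix();T[:3,3]=o['ee_pos']
        W=T@np.array(im['hand_eye'])
    else: W=np.linalg.inv(np.array(im['view']))
    return dict(px=np.array(im['pixels']),K=np.array(im['camera_matrix']),k1=im['k1'],W=W)
def ray(c,uv):
    d=np.array([c['k1'],0,0,0,0.]) if np.isscalar(c['k1']) else None
    p=cv2.undistortPoints(np.array([[uv]],float),c['K'],d)[0,0]
    return c['W'][:3,3],c['W'][:3,:3]@np.array([p[0],p[1],1])
def at(c,uv,z):
    o,d=ray(c,uv); return o+d*(z-o[2])/d[2]
def tri(a,ua,b,ub):
    A=[];y=[]
    for c,u in((a,ua),(b,ub)):
        o,d=ray(c,u);d=d/np.linalg.norm(d);P=np.eye(3)-np.outer(d,d);A.append(P);y.append(P@o)
    return np.linalg.lstsq(np.vstack(A),np.hstack(y),rcond=None)[0]
def proj(c,X):
    V=np.linalg.inv(c['W']);p=V[:3,:3]@np.array(X)+V[:3,3];s=p[:2]/p[2];s=s*(1+c['k1']*(s@s))
    return c['K'][:2,:2]@s+c['K'][:2,2]
E
python3 - <<'E'
from h import *
o=ctrl.get_obs();print({k:np.round(v,3) for k,v in o.items()})
for n in('scene','top','wrist'):
    c=cam(n);cv2.imwrite(f'pics/{n}0.png',c['px']);print(n,c['K'].tolist(),c['k1'],np.round(c['W'],2).tolist())
    if n!='wrist':
        for l in ['tray_lip','tray_handle','tray','mat','bin_left','bin_right','motor_a','trafo_a','tape_head','screwdriver']:
            print(l,[(np.round(d['xy']).tolist(),round(d['score'],2)) for d in ctrl.pinpoint(l,n)])
E
```

```text
{'t': np.float64(0.0), 'qpos': array([ 1.245,  0.424,  1.631,  0.   ,  1.089, -0.019]), 'qvel': array([ 0.   , -0.   ,  0.   ,  0.001, -0.002, -0.001]), 'joint_torque': array([-1.0000e-03, -5.4462e+01, -2.7367e+01,  6.4000e-02,  2.3000e-02,
       -0.0000e+00]), 'ee_pos': array([188.543, 595.299, 221.888]), 'orientation': array([-4.800e-01, -3.104e+00,  2.000e-03]), 'ft_force': array([ 0.163, -0.048, -0.176]), 'moment': array([ 0.017, -0.066,  0.027]), 'grasp_force': np.float64(0.0), 'width': np.float64(87.598)}
scene [[384.2863595728989, 0.0, 318.62687927667895], [0.0, 384.2863595728989, 197.20240800119043], [0.0, 0.0, 1.0]] 0.011961255150809655 [[-0.57, 0.71, -0.41, 990.38], [0.82, 0.49, -0.3, 290.44], [-0.01, -0.5, -0.87, 956.72], [0.0, 0.0, 0.0, 1.0]]
tray_lip [([317.0, 186.0], 0.65), ([310.0, 286.0], 0.26)]
tray_handle [([303.0, 208.0], 0.77)]
tray [([308.0, 214.0], 0.96)]
mat []
bin_left [([450.0, 222.0], 0.9), ([310.0, 238.0], 0.21)]
bin_right [([271.0, 126.0], 0.69)]
motor_a [([380.0, 184.0], 0.8), ([441.0, 217.0], 0.52), ([314.0, 236.0], 0.49)]
trafo_a [([248.0, 180.0], 0.52
[... 329 characters left out ...]
0.0, 0.0, 0.0, 1.0]]
tray_lip [([332.0, 226.0], 0.98)]
tray_handle [([321.0, 164.0], 0.6)]
tray [([325.0, 186.0], 0.75), ([199.0, 270.0], 0.36)]
mat []
bin_left [([187.0, 270.0], 0.69)]
bin_right [([448.0, 273.0], 0.77), ([202.0, 271.0], 0.65)]
motor_a [([303.0, 165.0], 0.77), ([281.0, 267.0], 0.64), ([333.0, 160.0], 0.57)]
trafo_a [([412.0, 178.0], 0.63)]
tape_head [([386.0, 130.0], 0.91), ([202.0, 272.0], 0.6)]
screwdriver [([276.0, 124.0], 0.68)]
wrist [[294.96600599229805, 0.0, 317.30432079646596], [0.0, 294.96600599229805, 196.83714678244337], [0.0, 0.0, 1.0]] -0.03763684426462172 [[0.3, 0.92, 0.25, 121.12], [0.95, -0.29, -0.08, 616.38], [0.0, 0.26, -0.97, 384.45], [0.0, 0.0, 0.0, 1.0]]
```

View pics/top0.png

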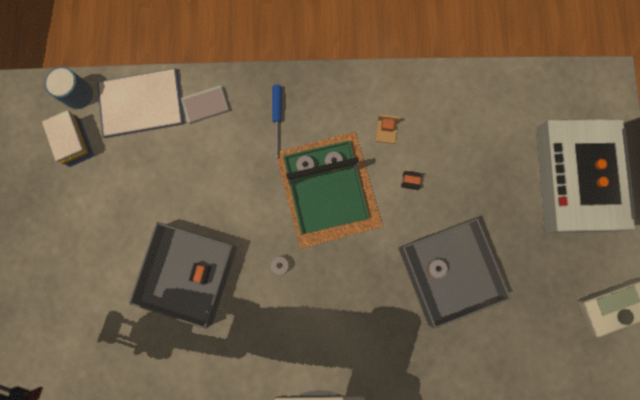

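View pics/scene0.png

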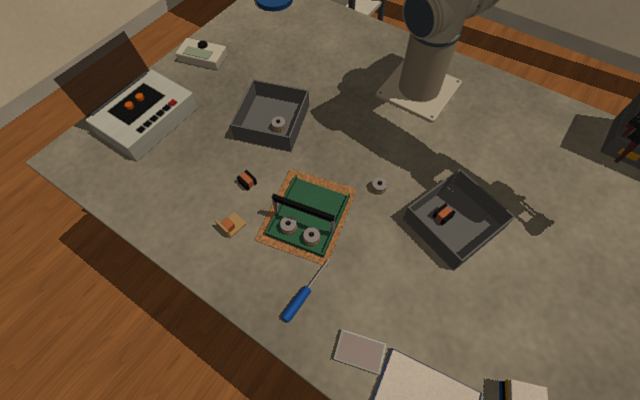

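The top view shows one loose motor at (280,266) and one transformer at (412,180). The tray's open end, at about (332,226), faces the robot. The motor bin is on the right (448,273) and the transformer bin on the left (187,270). The scene view agrees: motor (380,184), transformer (248,180).

```bash
python3 - <<'E'
from h import *
C={};P={}
L=['tray_lip','tray_handle','tray','bin_left','bin_right','motor_a','trafo_a','motor_old','trafo_old']
for n in('top','scene'):
    C[n]=cam(n)
    for l in L: P[n,l]=[d['xy'] for d in ctrl.pinpoint(l,n)]
near=lambda n,l,u:min(P[n,l],key=lambda p:np.hypot(p[0]-u[0],p[1]-u[1])) if P[n,l] else None
for l,a,b in[('tray_lip',(332,226),(317,186)),('tray_handle',(321,164),(303,208)),('tray',(325,186),(308,214)),('bin_left',(187,270),(450,222)),('bin_right',(452,270),(271,126)),('motor_a',(280,266),(380,184)),('trafo_a',(412,180),(248,180)),('motor_a',(303,163),(313,236)),('motor_a',(333,160),(288,225)),('motor_old',(438,268),(279,124)),('trafo_old',(200,272),(445,214))]:
    u,v=near('top',l,a),near('scene',l,b)
    print(l,np.round(u),np.round(v),np.round(tri(C['top'],u,C['scene'],v),1))
for n,l in(('top','bin_left'),('top','bin_right'),('top','trafo_a'),('scene','trafo_a'),('top','motor_a'),('top','tray'),('top','tray_handle')):
    for d in ctrl.masks_of(l,n)[:4]:
        m=np.array(d['region'],np.uint8);k,_=cv2.findContours(m,0,2);k=max(k,key=cv2.contourArea)
        z={'bin':70,'tra':20,'mot':14}[l[:3]]
        if l[:5]=='trafo':z=30
        q=np.array([at(C[n],p,z)[:2] for p in k[:,0].astype(float)],np.float32)
        r=cv2.minAreaRect(q);print(n,l,round(d['score'],2),np.round(d['bbox']),np.round(r[0],1),np.round(r[1],1),round(r[2],1))
E
```

```text
tray_lip [330. 225.] [320. 184.] [515.9 -41.4  29.3]
tray_handle [324. 167.] [304. 206.] [636.6 -18.  108.2]
tray [324. 184.] [307. 213.] [612.2 -23.8  24.5]
bin_left [189. 271.] [454. 223.] [404.7 315.    8.7]
bin_right [448. 275.] [272. 125.] [ 385.3 -331.3  -31.8]
motor_a [280. 266.] [376. 186.] [417.4  86.1   4.3]AttributeError: 'NoneType' object has no attribute 'rint'

The above exception was the direct cause of the following exception:

Traceback (most recent call last):
TypeError: loop of ufunc does not support argument 0 of type NoneType which has no callable rint method
```

```bash
cat >> h.py <<'E'
def rects(c,n,l,z,k=4):
    for d in ctrl.masks_of(l,n)[:k]:
        m=np.array(d['region'],np.uint8);q,_=cv2.findContours(m,0,2);q=max(q,key=cv2.contourArea)[:,0].astype(float)
        w=np.array([at(c,p,z)[:2] for p in q],np.float32);r=cv2.minAreaRect(w)
        print(n,l,round(d['score'],2),np.round(d['bbox']),'ctr',np.round(r[0],1),np.round(r[1],1),round(r[2],1),'pxmean',np.round(np.argwhere(m).mean(0)[::-1],1))
E
python3 - <<'E'
from h import *
C={n:cam(n) for n in('top','scene')}
for n in C:
    for l,z in(('bin_left',70),('bin_right',70),('trafo_a',15),('motor_a',14),('tray',20),('mat',4)): rects(C[n],n,l,z)
E
```

```text
top bin_left 0.8 [129. 221. 238. 329.] ctr [398.4 309.1] [206.3 203.1] 72.4 pxmean [181.9 275.4]
top bin_right 0.57 [280. 137. 370. 235.] ctr [600.6 -28.2] [196.1 175.8] 12.6 pxmean [326.  188.4]
top bin_right 0.56 [401. 217. 511. 327.] ctr [ 391.5 -316.8] [201.1 203.4] 18.8 pxmean [454.5 273.8]
top bin_right 0.51 [270.  84. 282. 159.] ctr [806.2  89.1] [21.9 96. ] 89.7 pxmean [276.7 109. ]
top trafo_a 0.9 [401. 168. 423. 190.] ctr [ 619.  -238.5] [45.4 45.8] 81.3 pxmean [411.4 180.2]
top trafo_a 0.51 [424. 259. 448. 279.] ctr [ 400.9 -289.5] [46.  43.3] 87.4 pxmean [436.7 268.8]
top motor_a 0.76 [297. 157. 315. 171.] ctr [668.3  25.3] [42.4 35.6] 89.0 pxmean [304.  163.2]
top motor_a 0.74 [272. 257. 291. 274.] ctr [416.5  89.5] [41.3 40.9] 89.4 pxmean [279.6 265.4]
top motor_a 0.56 [327. 154. 344. 171.] ctr [682.8 -45.8] [26.5 44. ] 10.4 pxmean [333.2 157.7]
top motor_a 0.5 [275. 133. 382. 249.] ctr [602.3 -32.3] [247.6 210.5] 13.8 pxmean [334.9 196.2]
top tray 0.6 [282. 137. 368. 236.] ctr [609.2 -29.1] [206.9 187.2] 13.1 pxmean [325.7 187.7]
top mat 0.66 [278. 132. 380. 247.] ctr 
[... 331 characters left out ...]
8.2 pxmean [442.6 214.3]
scene trafo_a 0.5 [240. 173. 256. 192.] ctr [ 620.7 -236.6] [58.  44.6] 78.3 pxmean [246.6 180.5]
scene motor_a 0.78 [373. 178. 387. 197.] ctr [418.5  88.1] [58.7 42.9] 29.9 pxmean [378.8 185.8]
scene motor_a 0.68 [281. 217. 297. 234.] ctr [668.5 -49.5] [51.8 43.8] 36.6 pxmean [287.9 225.4]
scene motor_a 0.61 [301. 229. 319. 245.] ctr [658.4  20.3] [46.8 43. ] 34.7 pxmean [311.  236.1]
scene tray 0.88 [262. 173. 349. 258.] ctr [616.7 -36.6] [204.3 205.8] 11.4 pxmean [307.1 214.4]
scene tray 0.33 [217. 214. 245. 238.] ctr [ 755.1 -180.8] [66.3 59.2] 80.8 pxmean [230.5 224.9]
scene mat 0.68 [255. 172. 356. 264.] ctr [606.5 -30.7] [251.2 210. ] 14.3 pxmean [307.1 217. ]
```

>>> apply_moves([
  [1, [-0.74, -0.83, 0.14], [0, 0, 0]],
  [1, [-0.74, -0.83, 0.14], [0, 0, 0]],
  [1, [-0.74, -0.83, 0.14], [0, 0, 0]],
  [1, [-0.74, -0.83, 0.14], [0, 0, 0]],
  [1, [-0.74, -0.83, 0.14], [0, 0, 0]],
  [1, [-0.74, -0.83, 0.14], [0, 0, 0]],
  [1, [-0.74, -0.83, 0.14], [0, 0, 0]],
  [1, [-0.74, -0.83, 0.14], [0, 0, 0]],
])

```text
t: 3.85
ee_pos: [371.4, 188.5, 166.9]
orientation: [0.479, 3.104, 0.001]
ft_force: [1.3, 0.4, -0.1]
width: 87.8
grasp_force: 0.0
```

>>> apply_moves([
  [1, [-0.74, -0.83, 0.14], [0, 0, 0]],
  [1, [-0.74, -0.83, 0.14], [0, 0, 0]],
  [1, [0, 0, 0], [0, 0, -0.085]],
  [1, [0, 0, 0], [0, 0, -0.085]],
  [1, [0, 0, 0], [0, 0, -0.085]],
  [1, [0, 0, 0], [0, 0, -0.085]],
  [1, [0, 0, 0], [0, 0, 0]],
  [1, [0, 0, 0], [0, 0, 0]],
])

```text
t: 4.85
ee_pos: [416.2, 88.5, 152.8]
orientation: [-0.352, 3.122, 0.0]
ft_force: [-0.1, 0.2, 0.5]
width: 87.7
grasp_force: 0.0
```

```bash
cat >> h.py <<'E'
import json,os
def obs():
    o=ctrl.get_obs()
    open('log.jsonl','a').write(json.dumps([list(map(float,o['qpos'])),list(map(float,o['ee_pos'])),list(map(float,o['orientation']))])+'\n')
    M=R.from_rotvec(o['orientation']).as_matrix()
    print('t',round(o['t'],2),'p',np.round(o['ee_pos'],1),'q',np.round(o['qpos'],2),'yaz',round(np.degrees(np.arctan2(M[1,1],M[0,1])),1),'z',np.round(M[:,2],3),'F',np.round(o['ft_force'],1),'w',round(o['width'],1),'g',round(o['grasp_force'],1))
    return np.array(o['ee_pos']),M
def go(p):
    q,M=obs();print('tool shift/50 total',np.round(M.T@(np.array(p)-q)/50,2))
E
python3 - <<'E'
from h import *
obs();c=cam('wrist');cv2.imwrite('pics/w1.png',c['px'])
rects(c,'wrist','motor_a',28); 
for l in['motor_a','tray_lip']: print([(d['xy'],round(d['score'],2),np.round(at(c,d['xy'],14),1)) for d in ctrl.pinpoint(l,'wrist')])
E
```

```text
t 4.85 p [416.2  88.5 152.8] q [ 0.18  0.24  2.11  0.    0.79 -1.61] yaz 102.9 z [ 0.  0. -1.] F [-0.1  0.2  0.5] w 87.7 g 0.0
wrist motor_a 0.81 [301. 169. 337. 213.] ctr [415.8  87.9] [45.3 41.2] 12.9 pxmean [317.5 190.5]
wrist motor_a 0.77 [207. 346. 242. 360.] ctr [633.9  24.4] [23.6 40.2] 13.9 pxmean [224.7 352.8]
[([223.9, 368.3], 0.81, array([673.8,  24.4,  14. ]))]
[([181.9, 240.3], 0.82, array([508.2, -45.2,  14. ]))]
```

>>> apply_moves([
  [1, [0, 0, 0.74], [0, 0, 0]],
  [1, [0, 0, 0.74], [0, 0, 0]],
  [1, [0, 0, 0.74], [0, 0, 0]],
  [1, [0, 0, 0.72], [0, 0, 0]],
  [1, [0, 0, 0], [0, 0, 0]],
  [-1, [0, 0, 0], [0, 0, 0]],
  [-1, [0, 0, 0], [0, 0, 0]],
  [-1, [0, 0, 0], [0, 0, 0]],
])

```text
t: 6.05
ee_pos: [416.9, 88.6, 6.8]
orientation: [-0.356, 3.119, 0.0]
ft_force: [-0.3, 0.4, -0.5]
width: 61.2
grasp_force: 0.0
```

>>> apply_moves([
  [-1, [0, 0, 0], [0, 0, 0]],
  [-1, [0, 0, -0.7], [0, 0, 0]],
  [-1, [0, 0, -0.7], [0, 0, 0]],
  [-1, [0, 0, -0.7], [0, 0, 0]],
  [-1, [0, 0, -0.5], [0, 0, 0]],
  [-1, [0, 0, 0], [0, 0, 0]],
])

```text
t: 6.8
ee_pos: [417.4, 88.7, 137.4]
orientation: [-0.356, 3.117, 0.0]
ft_force: [0.7, -0.5, 0.8]
width: 1.4
grasp_force: 0.0
```

```bash
python3 - <<'E'
from h import *
go([555,-40,120])
c=cam('wrist')
rects(c,'wrist','tray',20)
rects(c,'wrist','mat',4)
for l in['tray','tray_lip','tray_handle','mat']: print(l,[(d['xy'],round(d['score'],2),np.round(at(c,d['xy'],{'tray':4,'tray_lip':8,'tray_handle':100,'mat':0}[l]),1)) for d in ctrl.pinpoint(l,'wrist')])
E
```

```text
t 6.8 p [417.4  88.7 137.4] q [ 0.18  0.27  2.12  0.    0.75 -1.62] yaz 103.0 z [ 0.004  0.001 -1.   ] F [ 0.7 -0.5  0.8] w 1.4 g 0.0
tool shift/50 total [-2.1  -3.13  0.36]
wrist tray 0.94 [ 90. 237. 257. 352.] ctr [526.5 -43.4] [ 48.6 176. ] 13.0 pxmean [158.5 287.4]
wrist mat 0.87 [ 74. 215. 268. 349.] ctr [520.3 -53.4] [ 77.2 210.3] 14.9 pxmean [166.1 235.5]
wrist mat 0.29 [158. 344. 164. 347.] ctr [657.3 -54.8] [ 3. 13.] 14.6 pxmean [161.  347.1]
tray [([183.8, 320.0], 0.79, array([610.3, -30.5,   4. ]))]
tray_lip [([173.3, 243.5], 0.73, array([511.3, -49.9,   8. ]))]
tray_handle []
mat []
```

The fingers are slow, about 75 mm/s, so the lift came before they had closed. I'll reopen and look for the motor again.

>>> apply_moves([
  [1, [0, 0, 0], [0, 0, 0]],
  [1, [0, 0, 0], [0, 0, 0]],
  [1, [0, 0, 0], [0, 0, 0]],
  [1, [0, 0, 0], [0, 0, 0]],
  [1, [0, 0, 0], [0, 0, 0]],
  [1, [0, 0, 0], [0, 0, 0]],
  [1, [0, 0, 0], [0, 0, 0]],
  [1, [0, 0, 0], [0, 0, 0]],
])

```text
t: 8.15
ee_pos: [416.1, 88.4, 135.7]
orientation: [-0.356, 3.121, -0.0]
ft_force: [0.3, 0.4, -0.2]
width: 77.1
grasp_force: 0.0
```

```bash
python3 - <<'E'
from h import *
obs();c=cam('wrist');cv2.imwrite('pics/w2.png',c['px'])
rects(c,'wrist','motor_a',28)
c=cam('top')
rects(c,'top','motor_a',14)
E
```

```text
t 8.15 p [416.1  88.4 135.7] q [ 0.18  0.28  2.12 -0.    0.75 -1.62] yaz 103.0 z [ 0. -0. -1.] F [ 0.3  0.4 -0.2] w 77.1 g 0.0
wrist motor_a 0.84 [299. 171. 343. 220.] ctr [416.2  88.2] [45.6 46.3] 58.0 pxmean [317.9 194.5]
wrist motor_a 0.56 [210. 356. 229. 360.] ctr [625.1  25.6] [ 7.  22.8] 14.0 pxmean [222.2 357.5]
wrist motor_a 0.4 [ 90. 242. 265. 359.] ctr [595.2  33.4] [58.6 60.2] 13.6 pxmean [206.4 297.8]
top motor_a 0.64 [328. 154. 344. 164.] ctr [682.  -48.4] [39.9 25.5] 88.8 pxmean [333.2 157.3]
top motor_a 0.46 [294. 154. 314. 170.] ctr [672.   25.9] [32.4 43. ] 7.1 pxmean [304.4 162.2]
```

View pics/w2.png

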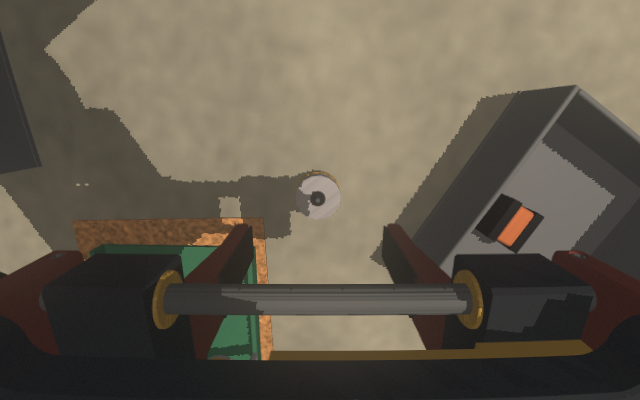

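The motor at pixel (318,195) hasn't moved and stands at (416,88). I'll regrasp with more closing time.

>>> apply_moves([
  [1, [0, 0, 0.65], [0, 0, 0]],
  [1, [0, 0, 0.65], [0, 0, 0]],
  [1, [0, 0, 0.65], [0, 0, 0]],
  [1, [0, 0, 0.65], [0, 0, 0]],
  [1, [0, 0, 0], [0, 0, 0]],
  [-1, [0, 0, 0], [0, 0, 0]],
  [-1, [0, 0, 0], [0, 0, 0]],
  [-1, [0, 0, 0], [0, 0, 0]],
])

```text
t: 9.35
ee_pos: [416.9, 88.6, 6.7]
orientation: [-0.356, 3.119, 0.0]
ft_force: [-0.6, 0.4, 0.7]
width: 61.3
grasp_force: 0.0
```

>>> apply_moves([
  [-1, [0, 0, 0], [0, 0, 0]],
  [-1, [0, 0, 0], [0, 0, 0]],
  [-1, [0, 0, 0], [0, 0, 0]],
  [-1, [0, 0, 0], [0, 0, 0]],
  [-1, [0, 0, 0], [0, 0, 0]],
])

```text
t: 9.98
ee_pos: [416.3, 88.5, 6.0]
orientation: [-0.356, 3.121, 0.0]
ft_force: [-0.2, 0.5, 6.6]
width: 43.5
grasp_force: 30.0
```

```bash
python3 - <<'E'
from h import *
go([555,-40,120])
E
```

```text
t 9.97 p [416.3  88.5   6. ] q [ 0.18  0.56  2.16  0.    0.42 -1.62] yaz 103.0 z [ 0.  0. -1.] F [-0.2  0.5  6.6] w 43.5 g 30.0
tool shift/50 total [-2.12 -3.13 -2.28]
```

>>> apply_moves([
  [-1, [0, 0, -0.6], [0, 0, 0]],
  [-1, [0, 0, -0.6], [0, 0, 0]],
  [-1, [0, 0, -0.6], [0, 0, 0]],
  [-1, [-0.53, -0.78, 0], [0, 0, 0]],
  [-1, [-0.53, -0.78, 0], [0, 0, 0]],
  [-1, [-0.53, -0.78, 0], [0, 0, 0]],
  [-1, [-0.53, -0.78, 0], [0, 0, 0]],
  [-1, [0, 0, 0], [0, 0, 0]],
])

```text
t: 10.98
ee_pos: [556.8, -41.7, 95.6]
orientation: [-0.352, 3.12, -0.001]
ft_force: [-0.9, 0.1, -0.9]
width: 43.8
grasp_force: 30.0
```

>>> apply_moves([
  [-1, [0, 0, 0.5], [0, 0, 0]],
  [-1, [0, 0, 0.5], [0, 0, 0]],
  [-1, [0, 0, 0.4], [0, 0, 0]],
  [-1, [0, 0, 0.2], [0, 0, 0]],
  [-1, [0, 0, 0], [0, 0, 0]],
  [-1, [0, 0, 0], [0, 0, 0]],
])

```text
t: 11.72
ee_pos: [554.8, -39.5, 16.3]
orientation: [-0.356, 3.121, -0.0]
ft_force: [-0.1, 0.9, -0.4]
width: 43.2
grasp_force: 30.0
```

```bash
python3 - <<'E'
from h import *
go([555,-40,14.5])
c=cam('top');
for n in('top','scene'):
    c=cam(n);rects(c,n,'tray',20,1);rects(c,n,'trafo_a',15,2);rects(c,n,'motor_a',14,4)
E
```

```text
t 11.72 p [554.8 -39.5  16.3] q [-0.09  0.64  1.88 -0.    0.62 -1.89] yaz 103.0 z [ 0.001 -0.    -1.   ] F [-0.1  0.9 -0.4] w 43.2 g 30.0
tool shift/50 total [-0.   -0.01  0.04]
top tray 0.56 [284. 140. 358. 198.] ctr [669.2  -7.9] [104.  185.8] 24.4 pxmean [317.2 160.4]
top trafo_a 0.72 [398. 167. 425. 188.] ctr [ 620.  -237.8] [47.3 43.8] 80.6 pxmean [411.2 180. ]
top motor_a 0.5 [327. 153. 345. 166.] ctr [682.7 -44.8] [26.5 44.2] 13.1 pxmean [332.7 157.4]
top motor_a 0.46 [294. 156. 315. 172.] ctr [672.2  31.2] [24.5 44.4] 41.8 pxmean [301.9 161.6]
scene tray 0.93 [264. 181. 346. 258.] ctr [619.  -33.3] [198.7 204.1] 14.2 pxmean [306. 219.]
scene trafo_a 0.71 [238. 172. 254. 191.] ctr [ 620.2 -238.9] [58.1 44.9] 79.4 pxmean [246.1 179.8]
scene motor_a 0.77 [283. 219. 296. 231.] ctr [668.6 -49.5] [52.  43.8] 36.6 pxmean [288.1 225.6]
scene motor_a 0.68 [305. 188. 323. 210.] ctr [557.1 -43.7] [54.2 42.8] 76.3 pxmean [313.2 197.3]
scene motor_a 0.58 [304. 226. 320. 246.] ctr [660.3  20. ] [49.8 40.3] 35.0 pxmean [310.7 236.4]
scene motor_a 0.24 [263. 184. 351. 257.] ctr [616.6 -38.8] [201.5 207.1] 13.8 pxmean [305.4 218.7]
```

>>> apply_moves([
  [-1, [0, 0, 0.04], [0, 0, 0]],
  [1, [0, 0, 0], [0, 0, 0]],
  [1, [0, 0, 0], [0, 0, 0]],
  [1, [0, 0, 0], [0, 0, 0]],
  [1, [0, 0, 0], [0, 0, 0]],
  [1, [0, 0, 0], [0, 0, 0]],
  [1, [0, 0, -0.7], [0, 0, 0]],
  [1, [0, 0, -0.8], [0, 0, 0]],
])

```text
t: 13.18
ee_pos: [553.8, -39.6, 88.8]
orientation: [0.356, -3.119, -0.001]
ft_force: [0.5, 0.6, 0.5]
width: 87.8
grasp_force: 0.0
```

>>> apply_moves([
  [1, [0, 0, -0.8], [0, 0, 0]],
  [1, [0, 0, -0.8], [0, 0, 0]],
  [1, [0, 0, -0.6], [0, 0, 0.11]],
  [1, [0, 0, 0], [0, 0, 0.11]],
  [1, [0, 0, 0], [0, 0, 0.11]],
  [1, [0, 0, 0], [0, 0, 0.11]],
  [1, [0, 0, 0], [0, 0, 0.11]],
  [1, [0, 0, 0], [0, 0, 0.11]],
])

```text
t: 14.18
ee_pos: [554.4, -39.6, 198.7]
orientation: [-1.245, -2.884, 0.0]
ft_force: [-0.1, -0.2, 0.5]
width: 87.5
grasp_force: 0.0
```

>>> apply_moves([
  [1, [0, 0, 0], [0, 0, 0.11]],
  [1, [0, 0, 0], [0, 0, 0.11]],
  [1, [0, 0, 0], [0, 0, 0.11]],
  [1, [0, 0, 0], [0, 0, 0]],
])

```text
t: 14.68
ee_pos: [554.4, -39.6, 198.7]
orientation: [-1.934, -2.476, 0.0]
ft_force: [-0.5, 0.7, 0.0]
width: 87.8
grasp_force: 0.0
```

```bash
python3 - <<'E'
from h import *
go([633,-22,150])
c=cam('wrist');cv2.imwrite('pics/w3.png',c['px'])
rects(c,'wrist','tray',20);rects(c,'wrist','motor_a',36)
for l in['tray','tray_lip','tray_handle']: print(l,[(d['xy'],round(d['score'],2),np.round(at(c,d['xy'],{'tray':4,'tray_lip':8,'tray_handle':100}[l]),1)) for d in ctrl.pinpoint(l,'wrist')])
E
```

```text
t 14.68 p [554.4 -39.6 198.7] q [-0.09  0.35  1.8  -0.    0.99 -0.34] yaz 14.0 z [-0.  0. -1.] F [-0.5  0.7  0. ] w 87.8 g 0.0
tool shift/50 total [-0.04  1.61  0.97]
wrist tray 0.58 [280.  97. 463. 284.] ctr [615.4 -47.5] [201.6 227.7] 12.2 pxmean [365.3 171.6]
wrist motor_a 0.79 [392. 188. 431. 228.] ctr [683.9 -42.8] [14.6 36.6] 13.1 pxmean [411.8 208.4]
wrist motor_a 0.72 [401. 135. 445. 169.] ctr [672.9  26.3] [20.2 40.6] 12.9 pxmean [430.  150.4]
wrist motor_a 0.69 [305. 164. 338. 203.] ctr [556.8 -36.9] [42.8 45.8] 14.0 pxmean [319.8 180.2]
tray [([361.4, 175.8], 0.58, array([606.6, -25.5,   4. ]))]
tray_lip [([283.2, 173.8], 0.6, array([513.2, -45.5,   8. ]))]
tray_handle [([413.2, 198.4], 0.94, array([640.2, -19.6, 100. ])), ([427.9, 303.6], 0.33, array([ 691.7, -122. ,  100. ]))]
```

View pics/w3.png

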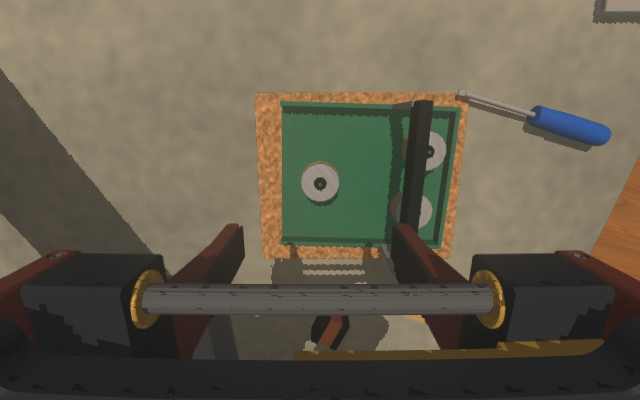

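Motor placed at pixel (320,180), with all three motors on the tray. The bar runs from about (423,102) to (402,246). I'll locate it from those points.

```bash
python3 - <<'E'
from h import *
c=cam('wrist')
a=at(c,(423,102),112);b=at(c,(402,246),112);print(a,b,(a+b)/2,np.degrees(np.arctan2(*(a-b)[1::-1])))
for u in((282,103),(283,246)): print(at(c,u,20))
p,M=obs();q=(a+b)/2
t=np.array([q[0],q[1],150]);print(t,M.T@(t-p)/50)
E
```

```text
[617.31867705  61.39516608 112.        ] [640.25343962 -62.93148285 112.        ] [628.78605834  -0.76815838 112.        ] 100.45195407338076
[495.70436585  34.3188817   20.        ]
[ 533.35482184 -132.73223086   20.        ]
t 15.03 p [554.5 -39.6 198.7] q [-0.09  0.35  1.8  -0.    0.99 -0.34] yaz 14.0 z [-0. -0. -1.] F [ 0.1 -0.   0.2] w 87.9 g 0.0
[628.78605834  -0.76815838 150.        ] [0.39541687 1.62949097 0.97300304]
```

>>> apply_moves([
  [1, [-0.02, 0.54, 0.25], [0, 0, 0.014]],
  [1, [-0.02, 0.54, 0.25], [0, 0, 0]],
  [1, [-0.02, 0.54, 0.25], [0, 0, 0]],
  [1, [0, 0, 0], [0, 0, 0]],
  [1, [0, 0, 0], [0, 0, 0]],
])

```text
t: 15.65
ee_pos: [633.3, -24.3, 161.1]
orientation: [-1.962, -2.453, 0.001]
ft_force: [0.2, 0.4, -0.4]
width: 87.8
grasp_force: 0.0
```

```bash
python3 - <<'E'
from h import *
go([637,-20,81])
c=cam('wrist');cv2.imwrite('pics/w4.png',c['px'])
for l in['tray_handle']: print(l,[(d['xy'],round(d['score'],2),np.round(at(c,d['xy'],100),1)) for d in ctrl.pinpoint(l,'wrist')])
E
```

```text
t 15.65 p [633.3 -24.3 161.1] q [-0.06  0.51  1.65 -0.    0.98 -0.28] yaz 12.7 z [-0.001 -0.    -1.   ] F [ 0.2  0.4 -0.4] w 87.8 g 0.0
tool shift/50 total [0.07 0.09 1.6 ]
tray_handle [([323.5, 206.7], 0.85, array([637.4, -21.2, 100. ]))]
```

View pics/w4.png

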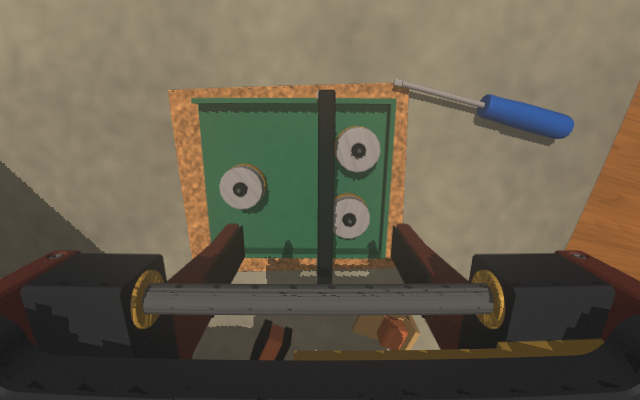

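The bar sits centred between the fingers (column 327). Both wrist views put it at (637,-21) for z=100. Next: descend and grip.

>>> apply_moves([
  [1, [0.02, 0.03, 0.53], [0, 0, 0]],
  [1, [0.02, 0.03, 0.53], [0, 0, 0]],
  [1, [0.02, 0.02, 0.53], [0, 0, 0]],
  [1, [0, 0, 0], [0, 0, 0]],
  [-1, [0, 0, 0], [0, 0, 0]],
  [-1, [0, 0, 0], [0, 0, 0]],
  [-1, [0, 0, 0], [0, 0, 0]],
  [-1, [0, 0, 0], [0, 0, 0]],
])

```text
t: 16.75
ee_pos: [637.6, -20.5, 82.2]
orientation: [1.963, 2.452, 0.001]
ft_force: [0.4, -0.4, 0.4]
width: 51.3
grasp_force: 0.0
```

>>> apply_moves([
  [-1, [0, 0, 0], [0, 0, 0]],
  [-1, [0, 0, 0], [0, 0, 0]],
  [-1, [0, 0, 0], [0, 0, 0]],
  [-1, [0, 0, 0], [0, 0, 0]],
  [-1, [0, 0, 0], [0, 0, 0]],
  [-1, [0, 0, 0], [0, 0, 0]],
  [-1, [0, 0, 0], [0, 0, 0]],
  [-1, [0, 0, 0], [0, 0, 0]],
])

```text
t: 17.75
ee_pos: [637.5, -20.4, 81.6]
orientation: [1.963, 2.453, 0.0]
ft_force: [1.8, 0.5, -1.6]
width: 12.0
grasp_force: 30.0
```

```bash
cat > fk.py <<'E'
from h import *
from scipy.optimize import least_squares
D=[json.loads(l) for l in open('log.jsonl')]
D.append([[1.245,.4235,1.6305,0,1.089,-.019],[188.6,595.4,222.1],[-.48,-3.104,.002]])
# q1 yaw; q2,q3 pitch; q4 roll; q5 pitch; q6 roll. planar: fit h,r0,L2,L3,a(offset),dt
def fk(q,P):
    h,r0,L2,L3,e,dt,b,s3=P
    y=lambda a:R.from_euler('y',a).as_matrix(); z=lambda a:R.from_euler('z',a).as_matrix()
    M=z(q[0]);p=np.array([0,0,h])+M@[r0,0,0]
    M=M@y(q[1]);p=p+M@[b,0,L2]
    M=M@y(q[2]);p=p+M@[e,0,L3]
    M=M@z(s3*q[3])@y(q[4]);p=p+M@[0,0,dt]
    return p,M@z(q[5])
if __name__=='__main__':
    f=lambda P:np.hstack([fk(q,[*P[:3],P[3],P[4],P[5],0,1])[0]-p for q,p,_ in D])
    r=least_squares(f,[300,0,400,400,0,250],x_scale=100)
    print(np.round(r.x,1),np.abs(r.fun).max())
E
python3 - <<'E'
from h import *
obs();import subprocess;print(subprocess.run(['python3','fk.py'],capture_output=True,text=True).stdout)
from fk import *
for q,p,o in D[-2:]: print(fk(q,[0]*7+[1])[1].round(2).tolist(),R.from_rotvec(o).as_matrix().round(2).tolist())
E
```

```text
t 17.75 p [637.5 -20.4  81.6] q [-0.05  0.62  1.68  0.    0.84 -0.27] yaz 12.7 z [ 0.  0. -1.] F [ 1.8  0.5 -1.6] w 12.0 g 30.0
[2.647e+02 1.000e-01 5.629e+02 4.848e+02 7.740e+01 2.619e+02] 11.886594184084004

[[-0.98, -0.22, 0.0], [-0.22, 0.98, 0.0], [-0.0, -0.0, -1.0]] [[-0.22, 0.98, 0.0], [0.98, 0.22, 0.0], [-0.0, 0.0, -1.0]]
[[-0.3, -0.95, -0.0], [-0.95, 0.3, -0.0], [0.0, 0.0, -1.0]] [[-0.95, 0.3, -0.0], [0.3, 0.95, -0.0], [0.0, -0.0, -1.0]]
```

```bash
cat > fk.py <<'E'
from h import *
from scipy.optimize import least_squares
D=[json.loads(l) for l in open('log.jsonl')]
Ry=lambda a:R.from_euler('y',a).as_matrix()
Rz=lambda a:R.from_euler('z',a).as_matrix()
def fk(q,P):
    h,r0,L2,b,L3,e,w,dt,s=P
    M=Rz(q[0]);p=np.array([0,0,h])+M@[r0,0,0]
    M=M@Ry(q[1]);p=p+M@[b,0,L2]
    M=M@Ry(q[2]);p=p+M@[e,0,L3]
    M=M@Rz(s*q[3])@Ry(q[4]);p=p+M@[w,0,dt]
    return p,M@Rz(q[5]+np.pi/2)
E
python3 - <<'E'
from fk import *
for dt in(200,260,320):
    f=lambda P:np.hstack([fk(q,[P[0],0,*P[1:6],dt,1])[0]-p for q,p,_ in D])
    r=least_squares(f,[300,400,0,400,0,0],x_scale=100);print(dt,np.round(r.x,1),np.abs(r.fun).max(),len(D))
E
cut -c1-400 log.jsonl
```

```text
200 [ 2.028e+02  5.627e+02  2.000e-01  4.846e+02  7.720e+01 -1.000e-01] 11.88739008123337 9
260 [ 2.628e+02  5.629e+02  1.000e-01  4.848e+02  7.740e+01 -0.000e+00] 11.885919373760515 9
320 [322.8 563.1  -0.  484.9  77.5   0. ] 11.884448365962726 9
[[0.18151104416588662, 0.24317972864086762, 2.109002274113829, 2.4353712192748923e-05, 0.7891570369728967, -1.6140437759838102], [416.1995313091434, 88.48973182966344, 152.7702945031443], [-0.3522521563199783, 3.121528581713331, 5.4604334314612934e-05]]
[[0.18144704646518361, 0.27228973258689126, 2.119575193513234, 1.1765263016651624e-06, 0.7452901912046936, -1.6165726272328604], [417.3731176352915, 88.67217845966069, 137.41563317256137], [-0.3556510021650051, 3.1169406069426215, 0.00047306820723081735]]
[[0.18142306132742736, 0.2757487085309379, 2.1205067460370057, -3.916766522373745e-05, 0.7453053927428843, -1.6166073062204855], [416.1160463562885, 88.42256666847457, 135.6877213417444], [-0.3562120680394639, 3.1212988753557607, -3.82449861091922e-05]]
[[0.18146055818530907, 0.5583686980678616, 2.1631647382459054, 1.568205579304356e-05, 0.
[... 746 characters left out ...]
2.60703710115032e-05, 0.9853984002987741, -0.33684905445495505], [554.5083463461209, -39.642980800037655, 198.6558868645381], [-1.9344376540099273, -2.475332816775166, 8.59316164566363e-05]]
[[-0.05707909936766676, 0.5076947854874595, 1.651912126195639, -8.906347151921035e-05, 0.9830586148422397, -0.2784498122956793], [633.274821156725, -24.28963948671051, 161.08182274615206], [-1.9618880543223125, -2.452625765780613, 0.0010705478905724567]]
[[-0.05071236904919916, 0.6184718581544264, 1.6784200936808473, 7.781507122590769e-05, 0.8444671833049965, -0.2717303395518516], [637.4751312071261, -20.422260361797953, 81.64621119103595], [1.9628672118260613, 2.452708648787394, 0.00028851976500914034]]
```

```bash
cat >> fk.py <<'E'
LO=np.array([-3,-.9,.09,-1.31,.11,-2.54]);HI=np.array([3,2.11,2.58,4.45,2.69,2.54])
def fk2(q,P):
    h,L2,L3,e,y0,dt,s=P
    p,M=fk(q,[h,0,L2,0,L3,e,0,dt,s]); return p+Rz(q[0])@[0,y0,0],M
def fit(dt=None,s=1):
    g=lambda P:[P[0],P[1],P[2],P[3],P[4],dt if dt else P[5],s]
    f=lambda P:np.hstack([np.hstack([fk2(q,g(P))[0]-p,100*(R.from_matrix(fk2(q,g(P))[1].T)*R.from_rotvec(o)).as_rotvec()]) for q,p,o in D])
    r=least_squares(f,[300,500,400,77,10,250],x_scale=100);return g(r.x),r
def ik(p,M,P,q0):
    def f(q):
        a,B=fk2(q,P);return np.hstack([(a-p)/100,R.from_matrix(B.T@M).as_rotvec()])
    r=least_squares(f,np.clip(q0,LO+1e-3,HI-1e-3),bounds=(LO,HI));return r.x,np.abs(r.fun).max()
def tray2tcp(lip,yaw,th):
    # tray axes with open end dipped by th; returns TCP pos, tool R (tool y = tray x, z=-tray z)
    T=Rz(yaw)@Ry(-th);p=np.array(lip)+T@[130,0,73]
    return p,T@np.array([[0,1,0],[1,0,0],[0,0,-1.]]).T
E
python3 - <<'E'
from fk import *
for dt in(200,260,320):
    P,r=fit(dt);print(np.round(P,1),np.abs(r.fun).max())
P,_=fit(260)
for name,B in(('R',(391.5,-317)),('L',(398.4,309))):
  for yaw in range(-90,100,15):
    y=np.radians(yaw);out=[]
    for th in(0,.5,.75,1.):
        lip=[B[0]+30*np.cos(y),B[1]+30*np.sin(y),110]
        p,M=tray2tcp(lip,y,th)
        best=min((ik(p,M,P,[np.arctan2(p[1],p[0]),a,1.8,q4,.9,q6]) for a in(.3,.6) for q4 in(-.6,.0,.8) for q6 in(-1.5,-.3,1.)),key=lambda t:t[1])
        out.append((round(best[1],3),np.round(best[0][3:],1).tolist()))
    print(name,yaw,out)
E
```

```text
[202.7 562.8 484.8  77.1  11.9 200.    1. ] 0.35966498787900036
[262.7 562.9 484.9  77.3  11.9 260.    1. ] 0.16284807355430075
[322.8 563.1 484.9  77.5  11.9 320.    1. ] 0.03397093475626889
R -90 [(np.float64(0.0), [0.0, 1.0, 0.7]), (np.float64(0.0), [-0.6, 0.7, 1.3]), (np.float64(0.0), [-1.0, 0.7, 1.8]), (np.float64(0.038), [-1.3, 0.9, 2.2])]
R -75 [(np.float64(0.0), [-0.0, 1.0, 0.5]), (np.float64(0.0), [-0.5, 0.6, 1.0]), (np.float64(0.0), [-1.1, 0.5, 1.6]), (np.float64(0.135), [-1.3, 0.7, 1.9])]
R -60 [(np.float64(0.0), [-0.0, 1.0, 0.3]), (np.float64(0.0), [-0.3, 0.5, 0.6]), (np.float64(0.0), [-1.1, 0.3, 1.4]), (np.float64(0.191), [-1.3, 0.4, 1.7])]
R -45 [(np.float64(0.0), [-0.0, 1.1, 0.1]), (np.float64(0.0), [-0.1, 0.5, 0.2]), (np.float64(0.0), [-0.6, 0.1, 0.6]), (np.float64(0.117), [2.6, 0.2, -2.5])]
R -30 [(np.float64(0.0), [-0.0, 1.1, -0.1]), (np.float64(0.0), [0.2, 0.5, -0.3]), (np.float64(0.0), [0.9, 0.2, -1.1]), (np.float64(0.014), [2.3, 0.4, -2.5])]
R -15 [(np.float64(0.0), [-0.0, 1.0, -0.3]), (np.float64(0.0), [0.4, 0.5, -0.8]), (np.float64(0.0), [1.1, 0.4, -1.5]), (np.
[... 2432 characters left out ...]
.2]), (np.float64(0.0), [-0.7, 0.1, 0.8]), (np.float64(0.131), [2.6, 0.2, -2.5])]
L 45 [(np.float64(0.0), [0.0, 1.1, -0.1]), (np.float64(0.0), [0.2, 0.5, -0.3]), (np.float64(0.0), [0.8, 0.2, -1.0]), (np.float64(0.024), [2.4, 0.3, -2.5])]
L 60 [(np.float64(0.0), [0.0, 1.0, -0.3]), (np.float64(0.0), [0.4, 0.5, -0.7]), (np.float64(0.0), [1.1, 0.4, -1.5]), (np.float64(0.0), [1.9, 0.5, -2.3])]
L 75 [(np.float64(0.0), [-0.0, 1.0, -0.5]), (np.float64(0.0), [0.5, 0.6, -1.1]), (np.float64(0.0), [1.1, 0.6, -1.7]), (np.float64(0.0), [1.6, 0.8, -2.2])]
L 90 [(np.float64(0.0), [0.0, 1.0, -0.7]), (np.float64(0.0), [0.6, 0.8, -1.4]), (np.float64(0.0), [1.0, 0.8, -1.8]), (np.float64(0.0), [1.3, 1.0, -2.2])]
```

>>> apply_moves([
  [-1, [0, 0, -0.15], [0, 0, 0]],
  [-1, [0, 0, -0.35], [0, 0, 0]],
  [-1, [0, 0, -0.45], [0, 0, 0]],
  [-1, [0, 0, -0.5], [0, 0, 0]],
  [-1, [0, 0, -0.4], [0, 0, 0]],
  [-1, [0, 0, -0.2], [0, 0, 0]],
  [-1, [0, 0, -0.1], [0, 0, 0]],
  [-1, [0, 0, 0], [0, 0, 0]],
])

```text
t: 18.75
ee_pos: [637.1, -20.4, 188.9]
orientation: [-1.963, -2.453, 0.0]
ft_force: [-0.9, 0.1, -4.8]
width: 12.0
grasp_force: 30.0
```

```bash
python3 - <<'E'
from h import *
go([542,-262,190]);c=cam('scene');cv2.imwrite('pics/s5.png',c['px'][60:320,150:550]);print([(np.round(d['xy']),d['score']) for d in ctrl.pinpoint('motor_a','scene')])
E
```

```text
t 18.75 p [637.1 -20.4 188.9] q [-0.05  0.48  1.63  0.    1.04 -0.27] yaz 12.7 z [-0.001  0.    -1.   ] F [-0.9  0.1 -4.8] w 12.0 g 30.0
tool shift/50 total [-4.3  -2.92 -0.02]
[(array([310., 216.]), 0.79), (array([285., 207.]), 0.7), (array([440., 213.]), 0.62), (array([314., 175.]), 0.56)]
```

View pics/s5.png

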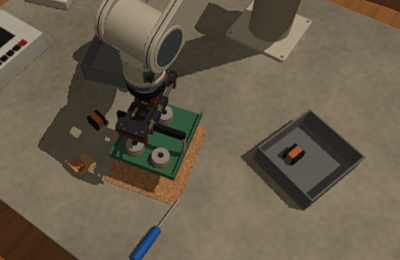

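The tray hangs level with all three motors on it (crop pixels (160,157), (135,148), (165,115)). Next, carry it to the right bin.

>>> apply_moves([
  [-1, [-0.22, -0.15, 0], [0, 0, 0]],
  [-1, [-0.43, -0.29, 0], [0, 0, 0]],
  [-1, [-0.52, -0.35, 0], [0, 0, 0]],
  [-1, [-0.52, -0.35, 0], [0, 0, 0]],
  [-1, [-0.52, -0.35, 0], [0, 0, 0]],
  [-1, [-0.52, -0.35, 0], [0, 0, 0]],
  [-1, [-0.52, -0.35, 0], [0, 0, 0]],
  [-1, [-0.52, -0.35, 0], [0, 0, 0]],
])

```text
t: 19.85
ee_pos: [553.5, -233.7, 188.8]
orientation: [-1.963, -2.452, 0.001]
ft_force: [-0.7, 0.1, -4.6]
width: 11.7
grasp_force: 30.0
```

>>> apply_moves([
  [-1, [-0.34, -0.23, 0], [0, 0, 0]],
  [-1, [-0.22, -0.15, 0], [0, 0, 0]],
  [-1, [0, 0, 0], [0, 0, -0.04]],
  [-1, [0, 0, 0], [0, 0, -0.04]],
  [-1, [0, 0, 0], [0, 0, 0]],
  [-1, [0, 0, 0], [0, 0, 0]],
])

```text
t: 20.6
ee_pos: [542.4, -263.4, 189.1]
orientation: [-1.806, -2.57, -0.0]
ft_force: [-0.4, -0.6, -4.7]
width: 11.6
grasp_force: 30.0
```

```bash
cat > tip.py <<'E'
from fk import *
def plan(B,yawdeg,off,lipz,ths,n):
    p,M=obs();P,r=fit();print('fit',np.round(P,1),np.abs(r.fun).max())
    q=np.array(ctrl.get_obs()['qpos']);y=np.radians(yawdeg)
    cp,cM=p,M
    for th,k in zip(ths,n):
        g,G=tray2tcp([B[0]+off*np.cos(y),B[1]+off*np.sin(y),lipz],y,th)
        q,e=ik(g,G,P,q)
        # k equal rows in the tool frame, turn w, shift s each
        w=R.from_matrix(cM.T@G).as_rotvec()/k; Rw=R.from_rotvec(w).as_matrix()
        A=sum(np.linalg.matrix_power(Rw,i) for i in range(k)); s=np.linalg.solve(A,cM.T@(g-cp))
        print('th',th,'ik err',round(e,3),'q',np.round(q,2),'rows',k,'shift',np.round(s/50,3),'turn',np.round(w/(np.pi/2),3))
        cp,cM=g,G
E
python3 - <<'E'
from tip import *
c=cam('scene')
for n in('scene','top'):
    c=cam(n);print([(np.round(d['xy']).tolist(),round(d['score'],2)) for d in ctrl.pinpoint('motor_a',n)],[(np.round(d['xy']).tolist(),round(d['score'],2)) for d in ctrl.pinpoint('tray_lip',n)])
plan((391.5,-317),20,40,110,(0.,.4,.75,1.0),(1,4,4,3))
E
```

```text
[([236.0, 139.0], 0.75), ([260.0, 146.0], 0.52), ([261.0, 111.0], 0.45), ([309.0, 288.0], 0.3)] [([264.0, 106.0], 0.83)]
[([414.0, 199.0], 0.77), ([200.0, 275.0], 0.68)] []
t 20.95 p [ 542.4 -263.6  189.2] q [-0.47  0.43  1.71  0.    1.01 -0.82] yaz 19.9 z [ 0. -0. -1.] F [ 1.1 -0.2 -4.1] w 11.7 g 30.0
fit [312.4 563.1 484.9  77.5  11.9 309.6   1. ] 1.2505552149377763e-12
th 0.0 ik err 0.0 q [-0.46  0.45  1.7  -0.    1.   -0.81] rows 1 shift [0.03  0.199 0.124] turn [ 0.     0.    -0.002]
th 0.4 ik err 0.0 q [-0.69  0.28  1.9   0.48  0.81 -1.34] rows 4 shift [-0.    -0.159 -0.252] turn [-0.064  0.    -0.   ]
th 0.75 ik err 0.0 q [-0.95  0.25  2.04  1.    0.9  -1.97] rows 4 shift [ 0.    -0.138 -0.222] turn [-0.056 -0.     0.   ]
th 1.0 ik err 0.0 q [-1.14  0.32  2.11  1.23  1.1  -2.33] rows 3 shift [-0.    -0.131 -0.211] turn [-0.053 -0.    -0.   ]
```

>>> apply_moves([
  [-1, [0.015, 0.1, 0.18], [0, 0, 0]],
  [-1, [0.015, 0.1, 0.18], [0, 0, 0]],
  [-1, [0, -0.159, -0.252], [-0.064, 0, 0]],
  [-1, [0, -0.159, -0.252], [-0.064, 0, 0]],
  [-1, [0, -0.159, -0.252], [-0.064, 0, 0]],
  [-1, [0, -0.159, -0.252], [-0.064, 0, 0]],
  [-1, [0, 0, 0], [0, 0, 0]],
  [-1, [0, 0, 0], [0, 0, 0]],
])

```text
t: 21.95
ee_pos: [515.0, -272.1, 215.5]
orientation: [1.651, 2.352, 0.477]
ft_force: [0.4, -0.5, -5.1]
width: 12.1
grasp_force: 30.0
```

```bash
python3 - <<'E'
from tip import *
plan((391.5,-317),20,40,98,(.4,.75,1.0),(1,4,3))
c=cam('scene');cv2.imwrite('pics/s6.png',c['px'][40:240,150:400])
E
```

```text
t 21.95 p [ 515.  -272.1  215.5] q [-0.69  0.3   1.91  0.49  0.79 -1.36] yaz 19.8 z [ 0.367  0.133 -0.921] F [ 0.4 -0.5 -5.1] w 12.1 g 30.0
fit [312.4 563.1 484.9  77.5  11.9 309.6   1. ] 2.1032064978498966e-12
th 0.4 ik err 0.0 q [-0.69  0.3   1.91  0.49  0.79 -1.36] rows 1 shift [ 0.002  0.001 -0.007] turn [ 0.     0.    -0.002]
th 0.75 ik err 0.0 q [-0.95  0.27  2.05  1.02  0.88 -2.  ] rows 4 shift [ 0.    -0.138 -0.222] turn [-0.056 -0.     0.   ]
th 1.0 ik err 0.0 q [-1.14  0.35  2.12  1.25  1.09 -2.36] rows 3 shift [-0.    -0.131 -0.211] turn [-0.053 -0.    -0.   ]
```

View pics/s6.png

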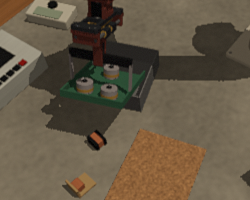

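Tilted 0.4 rad with all three motors still aboard. Tipping further.

>>> apply_moves([
  [-1, [0, -0.138, -0.222], [-0.056, 0, 0]],
  [-1, [0, -0.138, -0.222], [-0.056, 0, 0]],
  [-1, [0, -0.138, -0.222], [-0.056, 0, 0]],
  [-1, [0, -0.138, -0.222], [-0.056, 0, 0]],
  [-1, [0, 0, 0], [0, 0, 0]],
  [-1, [0, 0, 0], [0, 0, 0]],
  [-1, [0, 0, 0], [0, 0, 0]],
  [-1, [0, 0, 0], [0, 0, 0]],
])

```text
t: 23.0
ee_pos: [472.1, -287.5, 240.4]
orientation: [1.482, 2.115, 0.837]
ft_force: [0.4, -0.4, -2.6]
width: 12.2
grasp_force: 30.0
```

```bash
python3 - <<'E'
from tip import *
plan((391.5,-317),20,40,98,(.75,1.0,0),(1,3,10))
c=cam('top');cv2.imwrite('pics/t7.png',np.hstack([c['px'][100:360,340:560],cam('scene')['px'][0:260,150:450]]))
E
```

```text
t 23.0 p [ 472.1 -287.5  240.4] q [-0.95  0.27  2.05  1.02  0.88 -2.01] yaz 20.0 z [ 0.644  0.233 -0.729] F [ 0.4 -0.4 -2.6] w 12.2 g 30.0
fit [312.4 563.1 484.9  77.5  11.9 309.6   1. ] 2.2737367544323206e-13
th 0.75 ik err 0.0 q [-0.95  0.27  2.05  1.02  0.88 -2.  ] rows 1 shift [-0.003 -0.012 -0.002] turn [ 0.002  0.001 -0.   ]
th 1.0 ik err 0.0 q [-1.14  0.35  2.12  1.25  1.09 -2.36] rows 3 shift [-0.    -0.131 -0.211] turn [-0.053 -0.    -0.   ]
th 0 ik err 0.0 q [-0.46  0.46  1.7  -0.    0.98 -0.81] rows 10 shift [-0.     0.133  0.267] turn [0.064 0.    0.   ]
```

View pics/t7.png

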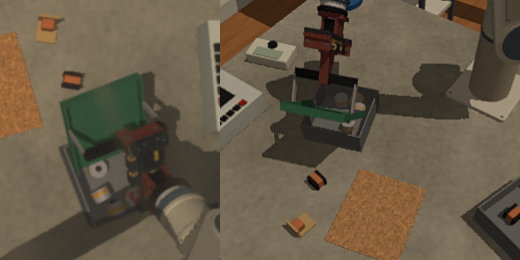

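The left half shows the motors in the right bin. The wrist force fell to 2.6 N, the tray alone, so it is empty. I'll raise and level it.

>>> apply_moves([
  [-1, [0, 0.41, -0.44], [0, 0, 0]],
  [-1, [0, 0.41, -0.44], [0, 0, 0]],
  [-1, [0, 0, 0], [0.08, 0, 0]],
  [-1, [0, 0, 0], [0.08, 0, 0]],
  [-1, [0, 0, 0], [0.08, 0, 0]],
  [-1, [0, 0, 0], [0.08, 0, 0]],
  [-1, [0, 0, 0], [0.08, 0, 0]],
  [-1, [0, 0, 0], [0.078, 0, 0]],
])

```text
t: 24.1
ee_pos: [471.4, -287.5, 300.8]
orientation: [1.805, 2.57, -0.001]
ft_force: [0.3, -0.2, -2.2]
width: 12.1
grasp_force: 30.0
```

>>> apply_moves([
  [-1, [0, 0, 0], [0, 0, 0.035]],
  [-1, [0, 0, 0], [0, 0, 0.035]],
  [-1, [0, 0, 0], [0, 0, 0]],
  [-1, [0, 0, 0], [0, 0, 0]],
])

```text
t: 24.6
ee_pos: [471.2, -287.7, 300.2]
orientation: [1.942, 2.468, 0.005]
ft_force: [-0.2, 0.5, -2.2]
width: 12.1
grasp_force: 30.0
```

```bash
python3 - <<'E'
from h import *
go([635,-23,125])
p,M=obs();Rm=np.array([[np.cos(a:=np.radians(14)),-np.sin(a),0],[np.sin(a),np.cos(a),0],[0,0,1]])@np.array([[0,1,0],[1,0,0],[0,0,-1.]])
print('turn',R.from_matrix(M.T@Rm).as_rotvec()/(np.pi/2))
for n in('top','scene'):
    c=cam(n);rects(c,n,'motor_a',14);rects(c,n,'mat',4,1);rects(c,n,'trafo_a',15,3)
E
```

```text
t 24.6 p [ 471.2 -287.7  300.2] q [-0.57  0.23  1.72  0.    1.19 -0.81] yaz 13.6 z [ 0.003  0.001 -1.   ] F [-0.2  0.5 -2.2] w 12.1 g 30.0
tool shift/50 total [4.37 4.42 3.52]
t 24.6 p [ 471.2 -287.7  300.2] q [-0.57  0.23  1.72  0.    1.19 -0.81] yaz 13.6 z [ 0.003  0.001 -1.   ] F [-0.2  0.5 -2.2] w 12.1 g 30.0
turn [ 0.00205465 -0.00035833 -0.00433186]
top motor_a 0.16 [192. 263. 210. 288.] ctr [400.2 284.3] [41.4 45.3] 74.3 pxmean [199.6 273.5]
top mat 0.97 [276. 132. 382. 248.] ctr [603.7 -32.4] [251.2 212.6] 14.1 pxmean [328.3 189.7]
top trafo_a 0.88 [401. 170. 424. 186.] ctr [ 619.1 -238.2] [47.7 43.5] 79.3 pxmean [411.3 180.3]
top trafo_a 0.43 [375. 113. 396. 141.] ctr [ 752.5 -182.3] [50.4 72.8] 80.4 pxmean [386.6 128.5]
scene motor_a 0.54 [284.  94. 294. 103.] ctr [ 291.5 -333. ] [36.2 30.1] 34.3 pxmean [288.9  98.7]
scene motor_a 0.39 [209.  52. 303. 116.] ctr [ 289.7 -494.9] [275.3 289.8] 15.1 pxmean [258.4  83.5]
scene mat 0.76 [256. 172. 355. 264.] ctr [606.4 -31.2] [253.9 211.8] 14.3 pxmean [306.5 216.8]
scene trafo_a 0.64 [236. 173. 256. 192.] ctr [ 620.  -237.9] [63.6 47.8] 73.8 pxmean [246.3 180. ]
```

>>> apply_moves([
  [-1, [0.53, 0.54, 0.25], [0, 0, 0]],
  [-1, [0.54, 0.55, 0.25], [0, 0, 0]],
  [-1, [0.55, 0.55, 0.25], [0, 0, 0]],
  [-1, [0.55, 0.55, 0.25], [0, 0, 0]],
  [-1, [0.55, 0.55, 0.25], [0, 0, 0]],
  [-1, [0.55, 0.55, 0.25], [0, 0, 0]],
  [-1, [0.55, 0.55, 0.25], [0, 0, 0]],
  [-1, [0.52, 0.55, 0.25], [0, 0, 0]],
])

```text
t: 26.0
ee_pos: [634.7, -24.1, 200.5]
orientation: [1.942, 2.467, 0.004]
ft_force: [0.8, -0.2, -2.0]
width: 11.8
grasp_force: 30.0
```

>>> apply_moves([
  [-1, [0, 0, 0], [0.002, 0, -0.004]],
  [-1, [0, 0, 0.5], [0, 0, 0]],
  [-1, [0, 0, 0.5], [0, 0, 0]],
  [-1, [0, 0, 0.5], [0, 0, 0]],
  [-1, [0, 0, 0.4], [0, 0, 0]],
  [-1, [0, 0, 0], [0, 0, 0]],
  [-1, [0, 0, 0], [0, 0, 0]],
])

```text
t: 26.88
ee_pos: [634.6, -25.5, 106.7]
orientation: [1.936, 2.474, 0.001]
ft_force: [0.3, 0.0, -3.0]
width: 12.1
grasp_force: 30.0
```

```bash
python3 - <<'E'
from h import *
go([634,-24.7,81.5])
for n in('top','scene'):
    c=cam(n)
    rects(c,n,'motor_old',14,4)
E
```

```text
t 26.88 p [634.6 -25.5 106.7] q [-0.06  0.58  1.68  0.    0.88 -0.3 ] yaz 13.9 z [ 0.001  0.    -1.   ] F [ 0.3  0.  -3. ] w 12.1 g 30.0
tool shift/50 total [ 0.02 -0.01  0.5 ]
top motor_old 0.86 [425. 259. 448. 278.] ctr [ 400.9 -289.9] [46.2 43.1] 88.8 pxmean [436.8 268.7]
```

>>> apply_moves([
  [-1, [0, 0, 0.25], [0, 0, 0]],
  [-1, [0, 0, 0.15], [0, 0, 0]],
  [-1, [0, 0, 0.1], [0, 0, 0]],
  [-1, [0, 0, 0], [0, 0, 0]],
  [1, [0, 0, 0], [0, 0, 0]],
  [1, [0, 0, 0], [0, 0, 0]],
  [1, [0, 0, 0], [0, 0, 0]],
  [1, [0, 0, 0], [0, 0, 0]],
])

```text
t: 28.08
ee_pos: [634.0, -25.2, 80.8]
orientation: [-1.936, -2.474, -0.0]
ft_force: [0.2, 0.1, 0.1]
width: 48.0
grasp_force: 0.0
```

>>> apply_moves([
  [1, [0, 0, 0], [0, 0, 0]],
  [1, [0, 0, 0], [0, 0, 0]],
  [1, [0, 0, 0], [0, 0, 0]],
  [1, [0, 0, -0.5], [0, 0, 0]],
  [1, [0, 0, -0.6], [0, 0, 0]],
  [1, [0, 0, -0.6], [0, 0, 0]],
  [1, [-0.6, -0.2, -0.1], [0, 0, 0]],
  [1, [-0.7, -0.23, 0], [0, 0, 0]],
])

```text
t: 29.08
ee_pos: [629.3, -93.8, 172.0]
orientation: [1.933, 2.475, 0.002]
ft_force: [0.8, 0.1, -0.1]
width: 88.0
grasp_force: 0.0
```

>>> apply_moves([
  [1, [-0.7, -0.23, 0], [0, 0, 0]],
  [1, [-0.7, -0.23, 0], [0, 0, 0]],
  [1, [-0.7, -0.23, 0], [0, 0, 0]],
  [1, [-0.6, -0.19, 0], [0, 0, 0]],
  [1, [0, 0, 0], [0, 0, 0]],
  [1, [0, 0, 0], [0, 0, 0]],
])

```text
t: 29.82
ee_pos: [618.4, -234.6, 170.7]
orientation: [-1.936, -2.473, -0.001]
ft_force: [-0.1, 1.0, -0.3]
width: 88.3
grasp_force: 0.0
```

```bash
python3 - <<'E'
from h import *
obs();c=cam('wrist');cv2.imwrite('pics/w8.png',c['px'])
rects(c,'wrist','trafo_a',30)
print([(d['xy'],round(d['score'],2),np.round(at(c,d['xy'],15),1)) for d in ctrl.pinpoint('trafo_a','wrist')])
for n in('top','scene'):
    c=cam(n);rects(c,n,'tray',20,1);rects(c,n,'motor_a',14);cv2.imwrite(f'pics/{n}8.png',c['px'])
E
```

```text
t 29.82 p [ 618.4 -234.6  170.7] q [-0.38  0.53  1.58  0.    1.03 -0.62] yaz 13.9 z [-0.     0.001 -1.   ] F [-0.1  1.  -0.3] w 88.3 g 0.0
wrist trafo_a 0.92 [295. 162. 342. 213.] ctr [ 620.8 -235.5] [48.1 39.3] 79.2 pxmean [319.9 187.5]
[([320.5, 186.2], 0.9, array([ 622.4, -236.6,   15. ]))]
top tray 0.79 [286. 140. 371. 234.] ctr [603.7 -35. ] [204.3 184.4] 13.9 pxmean [327.8 188.8]
scene tray 0.86 [263. 174. 349. 256.] ctr [611.4 -43.6] [206.1 203.9] 14.1 pxmean [305.5 213.9]
scene motor_a 0.65 [280.  92. 294. 106.] ctr [ 296.6 -338.1] [49.6 50. ] 37.9 pxmean [285.9  98.3]
scene motor_a 0.48 [266.  94. 280. 108.] ctr [ 333.5 -375. ] [68.  40.1] 38.0 pxmean [271.1 100.4]
scene motor_a 0.45 [283. 101. 297. 117.] ctr [ 335.9 -304.2] [61.4 42.6] 36.8 pxmean [287.7 109.8]
```

View pics/w8.png

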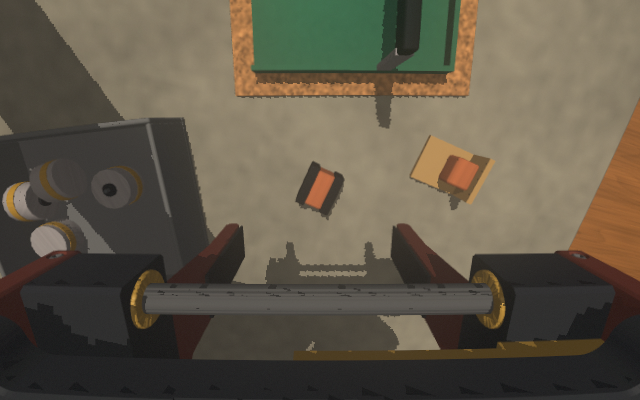

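View pics/scene8.png

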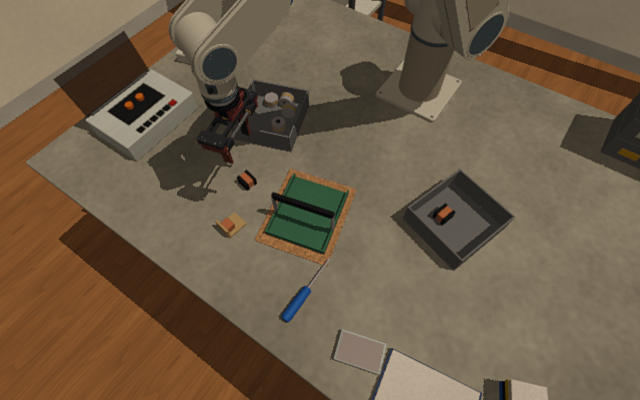

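The wrist view shows four motors in the motor bin, at (20,200), (60,180), (115,188) and (55,240). The transformer is at (320,188), winding direction about 79°. The scene view shows the empty tray square on the mat. Grasping the transformer next.

>>> apply_moves([
  [1, [0, 0, 0], [0, 0, -0.104]],
  [1, [0, 0, 0], [0, 0, -0.104]],
  [1, [0, 0, 0], [0, 0, -0.104]],
  [1, [0, 0, 0], [0, 0, -0.104]],
  [1, [0, 0, 0], [0, 0, -0.104]],
  [1, [0, 0, 0], [0, 0, -0.104]],
  [1, [0, 0, 0], [0, 0, -0.102]],
  [1, [-0.05, -0.02, 0], [0, 0, 0]],
])

```text
t: 31.28
ee_pos: [620.8, -236.5, 170.8]
orientation: [-0.296, -3.127, -0.001]
ft_force: [0.2, 0.7, -0.2]
width: 87.6
grasp_force: 0.0
```

>>> apply_moves([
  [1, [0, 0, 0], [0, 0, 0]],
  [1, [0, 0, 0], [0, 0, 0]],
])

```text
t: 31.52
ee_pos: [620.8, -236.6, 170.8]
orientation: [-0.297, -3.127, -0.001]
ft_force: [-0.2, 0.5, -0.1]
width: 87.8
grasp_force: 0.0
```

```bash
python3 - <<'E'
from h import *
c=cam('wrist');cv2.imwrite('pics/w9.png',c['px'])
rects(c,'wrist','trafo_a',30)
u=[d['xy'] for d in ctrl.pinpoint('trafo_a','wrist')];print(u,[at(c,x,15) for x in u])
go([*at(c,u[0],15)[:2],5])
t=cam('top');v=min((d['xy'] for d in ctrl.pinpoint('trafo_a','top')),key=lambda p:abs(p[0]-411)+abs(p[1]-180));print('tri',tri(c,u[0],t,v))
E
```

```text
wrist trafo_a 0.77 [298. 164. 338. 204.] ctr [ 618.4 -237.3] [42.8 42.2] 79.9 pxmean [317.  184.9]
[[314.8, 179.4]] [array([ 615.17859369, -238.89474636,   15.        ])]
t 31.68 p [ 620.8 -236.6  170.8] q [-0.38  0.54  1.57  0.    1.03 -1.76] yaz 79.2 z [-0.  0. -1.] F [-0.  -0.4  0.7] w 87.6 g 0.0
tool shift/50 total [ 0.1  -0.07  3.32]
tri [ 620.13366063 -239.48256286   22.18564663]
```

>>> apply_moves([
  [1, [0.02, -0.01, 0.7], [0, 0, 0]],
  [1, [0, 0, 0.7], [0, 0, 0]],
  [1, [0, 0, 0.7], [0, 0, 0]],
  [1, [0, 0, 0.7], [0, 0, 0]],
  [1, [0, 0, 0.5], [0, 0, 0]],
  [1, [0, 0, 0], [0, 0, 0]],
  [-1, [0, 0, 0], [0, 0, 0]],
  [-1, [0, 0, 0], [0, 0, 0]],
])

```text
t: 32.78
ee_pos: [620.7, -237.2, 7.4]
orientation: [0.294, 3.126, -0.001]
ft_force: [-0.4, 0.7, 0.1]
width: 71.0
grasp_force: 0.0
```

>>> apply_moves([
  [-1, [0, 0, 0], [0, 0, 0]],
  [-1, [0, 0, 0], [0, 0, 0]],
  [-1, [0, 0, 0], [0, 0, 0]],
  [-1, [0, 0, 0], [0, 0, 0]],
  [-1, [0, 0, 0], [0, 0, 0]],
  [-1, [0, 0, 0], [0, 0, 0]],
  [-1, [0, 0, 0], [0, 0, 0]],
])

```text
t: 33.65
ee_pos: [619.8, -236.9, 6.1]
orientation: [0.294, 3.128, 0.0]
ft_force: [-1.3, 0.3, 6.0]
width: 43.7
grasp_force: 30.0
```

```bash
python3 - <<'E'
from h import *
obs()
E
```

```text
t 33.65 p [ 619.8 -236.9    6.1] q [-0.38  0.76  1.63  0.    0.76 -1.77] yaz 79.3 z [ 0.  0. -1.] F [-1.3  0.3  6. ] w 43.7 g 30.0
```

>>> apply_moves([
  [-1, [0, 0, -0.6], [0, 0, 0]],
  [-1, [0, 0, -0.7], [0, 0, 0]],
  [-1, [0, 0, -0.7], [0, 0, 0]],
  [-1, [0, 0, 0], [0, 0, -0.092]],
  [-1, [0, 0, 0], [0, 0, -0.092]],
  [-1, [0, 0, 0], [0, 0, -0.09]],
  [-1, [0.05, 0.67, 0], [0, 0, 0]],
  [-1, [0.05, 0.67, 0], [0, 0, 0]],
])

```text
t: 34.65
ee_pos: [598.0, -172.5, 105.1]
orientation: [0.379, -3.118, -0.001]
ft_force: [0.0, -0.1, -1.6]
width: 43.8
grasp_force: 30.0
```

>>> apply_moves([
  [-1, [0.05, 0.67, 0], [0, 0, 0]],
  [-1, [0.05, 0.67, 0], [0, 0, 0]],
  [-1, [0.05, 0.67, 0], [0, 0, 0]],
  [-1, [0.05, 0.67, 0], [0, 0, 0]],
  [-1, [0, 0, 0], [0, 0, 0]],
  [-1, [0, 0, 0], [0, 0, 0]],
])

```text
t: 35.4
ee_pos: [557.1, -45.7, 105.8]
orientation: [-0.381, 3.118, 0.0]
ft_force: [0.2, -0.3, -0.7]
width: 44.0
grasp_force: 30.0
```

```bash
python3 - <<'E'
from h import *
go([556.4,-44.4,14])
E
```

```text
t 35.4 p [557.1 -45.7 105.8] q [-0.1   0.49  1.85  0.    0.8  -1.92] yaz 103.9 z [ 0.  0. -1.] F [ 0.2 -0.3 -0.7] w 44.0 g 30.0
tool shift/50 total [0.01 0.03 1.84]
```

>>> apply_moves([
  [-1, [0, 0, 0.5], [0, 0, 0]],
  [-1, [0, 0, 0.5], [0, 0, 0]],
  [-1, [0, 0, 0.5], [0, 0, 0]],
  [-1, [0, 0, 0.25], [0, 0, 0]],
  [-1, [0, 0, 0.09], [0, 0, 0]],
  [-1, [0, 0, 0], [0, 0, 0]],
  [1, [0, 0, 0], [0, 0, 0]],
  [1, [0, 0, 0], [0, 0, 0]],
])

```text
t: 36.4
ee_pos: [557.3, -45.5, 14.3]
orientation: [-0.38, 3.118, 0.0]
ft_force: [-0.5, 0.2, 0.2]
width: 60.1
grasp_force: 0.0
```

>>> apply_moves([
  [1, [0, 0, 0], [0, 0, 0]],
  [1, [0, 0, 0], [0, 0, 0]],
  [1, [0, 0, 0], [0, 0, 0]],
  [1, [0, 0, -0.7], [0, 0, 0]],
  [1, [0, 0, -0.8], [0, 0, 0]],
  [1, [0, 0, -0.8], [0, 0, 0]],
  [1, [0, 0, -0.8], [0, 0, 0]],
  [1, [0, 0, 0], [0, 0, 0.111]],
])

```text
t: 37.4
ee_pos: [558.9, -45.6, 172.4]
orientation: [-0.102, 3.134, -0.001]
ft_force: [-0.6, -0.6, -0.4]
width: 87.6
grasp_force: 0.0
```

>>> apply_moves([
  [1, [0, 0, 0], [0, 0, 0.111]],
  [1, [0, 0, 0], [0, 0, 0.111]],
  [1, [0, 0, 0], [0, 0, 0.111]],
  [1, [0, 0, 0], [0, 0, 0.111]],
  [1, [0, 0, 0], [0, 0, 0.111]],
  [1, [0, 0, 0], [0, 0, 0.111]],
  [1, [0, 0, 0], [0, 0, 0.111]],
  [1, [0, 0, 0], [0, 0, 0.111]],
])

```text
t: 38.4
ee_pos: [556.6, -45.4, 168.8]
orientation: [-1.941, -2.47, -0.0]
ft_force: [-0.2, -0.4, -0.5]
width: 88.0
grasp_force: 0.0
```

>>> apply_moves([
  [1, [0, 0.54, 0], [0, 0, 0]],
  [1, [0, 0.54, 0], [0, 0, 0]],
  [1, [0, 0.54, 0], [0, 0, 0]],
  [1, [0, 0, 0], [0, 0, 0]],
  [1, [0, 0, 0], [0, 0, 0]],
])

```text
t: 39.02
ee_pos: [634.3, -25.9, 168.4]
orientation: [-1.933, -2.475, 0.001]
ft_force: [0.2, -0.2, -0.8]
width: 87.9
grasp_force: 0.0
```

```bash
python3 - <<'E'
from h import *
go([634,-25.2,81])
c=cam('wrist');cv2.imwrite('pics/w10.png',c['px'])
print([(d['xy'],round(d['score'],2),np.round(at(c,d['xy'],100),1)) for d in ctrl.pinpoint('tray_handle','wrist')])
rects(c,'wrist','trafo_a',36)
E
```

```text
t 39.02 p [634.3 -25.9 168.4] q [-0.06  0.5   1.64  0.    1.   -0.3 ] yaz 14.0 z [-0.002  0.    -1.   ] F [ 0.2 -0.2 -0.8] w 87.9 g 0.0
tool shift/50 total [0.01 0.   1.75]
[([320.5, 207.1], 0.59, array([636.7, -25.7, 100. ]))]
wrist trafo_a 0.61 [224. 162. 270. 210.] ctr [560.5 -44.3] [44.3 48.5] 13.9 pxmean [243.8 187. ]
```

View pics/w10.png

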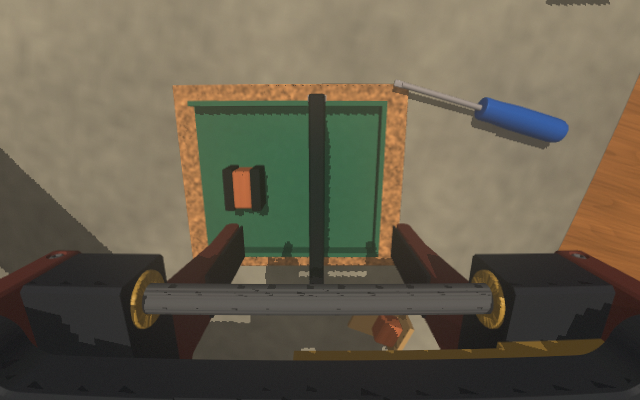

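The transformer is on the tray at (244,187) and the bar is centred at column 317. Gripping and lifting.

>>> apply_moves([
  [1, [0.01, 0.03, 0.58], [0, 0, 0]],
  [1, [0, 0, 0.58], [0, 0, 0]],
  [1, [0, 0, 0.58], [0, 0, 0]],
  [-1, [0, 0, 0], [0, 0, 0]],
  [-1, [0, 0, 0], [0, 0, 0]],
  [-1, [0, 0, 0], [0, 0, 0]],
  [-1, [0, 0, 0], [0, 0, 0]],
  [-1, [0, 0, 0], [0, 0, 0]],
])

```text
t: 40.17
ee_pos: [637.0, -24.9, 82.5]
orientation: [1.934, 2.475, 0.001]
ft_force: [0.3, -1.4, -1.0]
width: 41.1
grasp_force: 0.0
```

>>> apply_moves([
  [-1, [0, 0, 0], [0, 0, 0]],
  [-1, [0, 0, 0], [0, 0, 0]],
  [-1, [0, 0, 0], [0, 0, 0]],
  [-1, [0, 0, 0], [0, 0, 0]],
  [-1, [0, 0, 0], [0, 0, 0]],
  [-1, [0, 0, 0], [0, 0, 0]],
  [-1, [0, 0, 0], [0, 0, 0]],
  [-1, [0, 0, 0], [0, 0, 0]],
])

```text
t: 41.18
ee_pos: [635.8, -25.1, 81.7]
orientation: [-1.933, -2.474, 0.002]
ft_force: [-5.6, -1.1, 4.9]
width: 11.8
grasp_force: 30.0
```

>>> apply_moves([
  [-1, [0, 0, -0.15], [0, 0, 0]],
  [-1, [0, 0, -0.35], [0, 0, 0]],
  [-1, [0, 0, -0.45], [0, 0, 0]],
  [-1, [0, 0, -0.5], [0, 0, 0]],
  [-1, [0, 0, -0.4], [0, 0, 0]],
  [-1, [0, 0, -0.2], [0, 0, 0]],
  [-1, [0, 0, -0.1], [0, 0, 0]],
  [-1, [0, 0, 0], [0, 0, 0]],
])

```text
t: 42.18
ee_pos: [636.6, -24.9, 189.2]
orientation: [-1.934, -2.475, -0.0]
ft_force: [-0.3, 0.3, -4.2]
width: 11.9
grasp_force: 30.0
```

```bash
python3 - <<'E'
from tip import *
go([555,238,190])
plan((400,311),-25,40,100,(0,.4,.75,.9),(1,4,4,2))
E
```

```text
t 42.17 p [636.6 -24.9 189.2] q [-0.06  0.48  1.63  0.    1.04 -0.3 ] yaz 14.0 z [-0.  0. -1.] F [-0.3  0.3 -4.2] w 11.9 g 30.0
tool shift/50 total [ 5.5  -0.31 -0.01]
t 42.17 p [636.6 -24.9 189.2] q [-0.06  0.48  1.63  0.    1.04 -0.3 ] yaz 14.0 z [-0.  0. -1.] F [-0.3  0.3 -4.2] w 11.9 g 30.0
fit [312.4 563.1 484.9  77.5  11.9 309.6   1. ] 3.410605131648481e-13
th 0 ik err 0.0 q [0.39 0.45 1.72 0.   0.97 0.82] rows 1 shift [ 5.524 -0.322  0.326] turn [-0.    -0.     0.433]
th 0.4 ik err 0.0 q [ 0.62  0.3   1.9  -0.49  0.8   1.38] rows 4 shift [-0.    -0.159 -0.252] turn [-0.064  0.     0.   ]
th 0.75 ik err 0.0 q [ 0.88  0.28  2.03 -1.    0.9   2.  ] rows 4 shift [-0.    -0.138 -0.222] turn [-0.056 -0.    -0.   ]
th 0.9 ik err 0.0 q [ 0.99  0.32  2.07 -1.15  1.01  2.22] rows 2 shift [-0.    -0.117 -0.191] turn [-0.048  0.    -0.   ]
```

>>> apply_moves([
  [-1, [0.25, -0.02, 0], [0, 0, 0]],
  [-1, [0.45, -0.03, 0], [0, 0, 0]],
  [-1, [0.5, -0.03, 0], [0, 0, 0]],
  [-1, [0.5, -0.03, 0], [0, 0, 0]],
  [-1, [0.5, -0.03, 0], [0, 0, 0]],
  [-1, [0.5, -0.03, 0], [0, 0, 0]],
  [-1, [0.5, -0.03, 0], [0, 0, 0]],
  [-1, [0.5, -0.03, 0], [0, 0, 0]],
])

```text
t: 43.18
ee_pos: [579.4, 153.9, 189.1]
orientation: [-1.932, -2.476, 0.001]
ft_force: [0.0, 0.8, -3.3]
width: 11.6
grasp_force: 30.0
```

>>> apply_moves([
  [-1, [0.5, -0.03, 0], [0, 0, 0]],
  [-1, [0.5, -0.03, 0], [0, 0, 0]],
  [-1, [0.5, -0.03, 0], [0, 0, 0]],
  [-1, [0.32, 0, 0], [0, 0, 0.04]],
  [-1, [0, 0, 0], [0, 0, 0.09]],
  [-1, [0, 0, 0], [0, 0, 0.1]],
  [-1, [0, 0, 0.1], [0, 0, 0.1]],
  [-1, [0, 0, 0.1], [0, 0, 0.07]],
])

```text
t: 44.18
ee_pos: [553.0, 240.2, 179.0]
orientation: [-2.606, -1.753, 0.001]
ft_force: [-0.3, -0.3, -4.2]
width: 11.8
grasp_force: 30.0
```

>>> apply_moves([
  [-1, [0, 0, 0.06], [0, 0, 0.033]],
  [-1, [0, 0, 0.06], [0, 0, 0]],
  [-1, [0, 0, 0], [0, 0, 0]],
  [-1, [0, 0, 0], [0, 0, 0]],
])

```text
t: 44.68
ee_pos: [554.2, 239.3, 173.5]
orientation: [-2.648, -1.69, -0.0]
ft_force: [0.3, 0.0, -4.2]
width: 11.5
grasp_force: 30.0
```

```bash
python3 - <<'E'
from tip import *
plan((400,311),-25,40,100,(0,.4,.75,.9),(1,4,4,2))
for n in('top','scene'):
    c=cam(n);print([(np.round(d['xy']).tolist(),round(d['score'],2)) for d in ctrl.pinpoint('trafo_a',n)],[(np.round(d['xy']).tolist(),round(d['score'],2),np.round(at(c,d['xy'],100))) for d in ctrl.pinpoint('tray_lip',n)])
E
```

```text
t 44.67 p [554.2 239.3 173.5] q [0.39 0.45 1.72 0.   0.98 0.82] yaz -24.9 z [-0.  0. -1.] F [ 0.3  0.  -4.2] w 11.5 g 30.0
fit [312.4 563.1 484.9  77.5  11.9 309.6   1. ] 3.410605131648481e-13
th 0 ik err 0.0 q [0.39 0.45 1.72 0.   0.97 0.82] rows 1 shift [-0.003 -0.001  0.01 ] turn [-0.    -0.     0.001]
th 0.4 ik err 0.0 q [ 0.62  0.3   1.9  -0.49  0.8   1.38] rows 4 shift [-0.    -0.159 -0.252] turn [-0.064  0.     0.   ]
th 0.75 ik err 0.0 q [ 0.88  0.28  2.03 -1.    0.9   2.  ] rows 4 shift [-0.    -0.138 -0.222] turn [-0.056 -0.    -0.   ]
th 0.9 ik err 0.0 q [ 0.99  0.32  2.07 -1.15  1.01  2.22] rows 2 shift [-0.    -0.117 -0.191] turn [-0.048  0.    -0.   ]
[] [([440.0, 291.0], 0.59, array([ 353., -274.,  100.]))]
[([435.0, 216.0], 0.56)] [([450.0, 212.0], 0.66, array([437., 292., 100.]))]
```

>>> apply_moves([
  [-1, [0, -0.159, -0.252], [-0.064, 0, 0]],
  [-1, [0, -0.159, -0.252], [-0.064, 0, 0]],
  [-1, [0, -0.159, -0.252], [-0.064, 0, 0]],
  [-1, [0, -0.159, -0.252], [-0.064, 0, 0]],
  [-1, [0, 0, 0], [0, 0, 0]],
  [-1, [0, 0, 0], [0, 0, 0]],
])

```text
t: 45.72
ee_pos: [519.5, 255.5, 218.3]
orientation: [2.351, 1.499, 0.305]
ft_force: [-0.5, 0.6, -3.2]
width: 11.7
grasp_force: 30.0
```

>>> apply_moves([
  [-1, [0, -0.138, -0.222], [-0.056, 0, 0]],
  [-1, [0, -0.138, -0.222], [-0.056, 0, 0]],
  [-1, [0, -0.138, -0.222], [-0.056, 0, 0]],
  [-1, [0, -0.138, -0.222], [-0.056, 0, 0]],
  [-1, [0, 0, 0], [0, 0, 0]],
  [-1, [0, 0, 0], [0, 0, 0]],
  [-1, [0, 0, 0], [0, 0, 0]],
  [-1, [0, 0, 0], [0, 0, 0]],
])

```text
t: 46.72
ee_pos: [478.0, 274.4, 242.6]
orientation: [2.072, 1.319, 0.523]
ft_force: [0.2, -0.2, -3.2]
width: 12.0
grasp_force: 30.0
```

```bash
python3 - <<'E'
from tip import *
plan((400,311),-25,40,100,(.75,.9),(1,2))
c=cam('top');cv2.imwrite('pics/t11.png',np.hstack([c['px'][150:360,100:320],cam('scene')['px'][100:310,350:570]]))
E
```

```text
t 46.73 p [478.  274.4 242.6] q [ 0.88  0.28  2.03 -1.    0.9   2.  ] yaz -25.1 z [ 0.62  -0.289 -0.729] F [ 0.2 -0.2 -3.2] w 12.0 g 30.0
fit [312.4 563.1 484.9  77.5  11.9 309.6   1. ] 2.2737367544323206e-13
th 0.75 ik err 0.0 q [ 0.88  0.28  2.03 -1.    0.9   2.  ] rows 1 shift [ 0.004 -0.02  -0.004] turn [ 0.002 -0.    -0.001]
th 0.9 ik err 0.0 q [ 0.99  0.32  2.07 -1.15  1.01  2.22] rows 2 shift [-0.    -0.117 -0.191] turn [-0.048  0.    -0.   ]
```

View pics/t11.png

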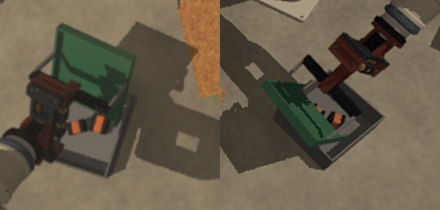

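>>> apply_moves([
  [-1, [0, -0.117, -0.191], [-0.048, 0, 0]],
  [-1, [0, -0.117, -0.191], [-0.048, 0, 0]],
  [-1, [0, 0, 0], [0, 0, 0]],
  [-1, [0, 0, 0], [0, 0, 0]],
  [-1, [0, 0.4, -0.32], [0, 0, 0]],
  [-1, [0, 0.54, -0.42], [0, 0, 0]],
  [-1, [0, 0, 0], [0, 0, 0]],
])

```text
t: 47.7
ee_pos: [458.8, 284.6, 309.8]
orientation: [1.951, 1.238, 0.609]
ft_force: [0.2, 0.2, -2.9]
width: 11.9
grasp_force: 30.0
```

```bash
python3 - <<'E'
from h import *
p,M=obs();a=np.radians(14)
G=R.from_euler('z',np.radians(-25)).as_matrix()@np.array([[0,1,0],[1,0,0],[0,0,-1.]]);print(R.from_matrix(M.T@G).as_rotvec()/(np.pi/2))
for n in('top','scene'):
    c=cam(n);print(n);rects(c,n,'trafo_a',20);rects(c,n,'tray',100,1)
E
```

```text
t 47.7 p [458.8 284.6 309.8] q [ 0.99  0.22  2.02 -1.08  1.08  2.07] yaz -25.5 z [ 0.714 -0.329 -0.618] F [ 0.2  0.2 -2.9] w 11.9 g 30.0
[ 0.57601379 -0.00365853 -0.00192804]
top
scene
scene trafo_a 0.72 [459. 230. 478. 250.] ctr [425.9 370.8] [39.2 54. ] 80.9 pxmean [470.3 238.1]
scene tray 0.64 [280. 102. 294. 119.] ctr [ 393.3 -250. ] [59.3 41.9] 34.4 pxmean [287.8 109.8]
```

>>> apply_moves([
  [-1, [0, 0, 0], [0.096, 0, 0]],
  [-1, [0, 0, 0], [0.096, 0, 0]],
  [-1, [0, 0, 0], [0.096, 0, 0]],
  [-1, [0, 0, 0], [0.096, 0, 0]],
  [-1, [0, 0, 0], [0.096, 0, 0]],
  [-1, [0, 0, 0], [0.096, 0, 0]],
  [-1, [0, 0, 0], [0, 0, -0.1]],
  [-1, [0, 0, 0], [0, 0, -0.1]],
])

```text
t: 49.0
ee_pos: [457.8, 282.9, 305.9]
orientation: [2.348, 2.087, -0.005]
ft_force: [-0.9, 0.9, -2.9]
width: 11.8
grasp_force: 30.0
```

>>> apply_moves([
  [-1, [0, 0, 0], [0, 0, -0.1]],
  [-1, [0, 0, 0], [0, 0, -0.1]],
  [-1, [0, 0, 0], [0, 0, -0.033]],
  [-1, [0, 0, 0], [0, 0, 0]],
  [-1, [0, 0, 0], [0, 0, 0]],
])

```text
t: 49.62
ee_pos: [457.5, 283.7, 306.6]
orientation: [-1.935, -2.475, 0.002]
ft_force: [-0.6, 0.1, -2.6]
width: 11.5
grasp_force: 30.0
```

```bash
python3 - <<'E'
from h import *
go([634,-25,200])
p,M=obs();G=R.from_euler('z',np.radians(14)).as_matrix()@np.array([[0,1,0],[1,0,0],[0,0,-1.]]);print(R.from_matrix(M.T@G).as_rotvec()/(np.pi/2))
for n in('top','scene'):
    c=cam(n);rects(c,n,'trafo_a',20)
E
```

```text
t 49.62 p [457.5 283.7 306.6] q [ 0.53  0.2   1.74 -0.    1.2   0.29] yaz 14.0 z [-0.001 -0.001 -1.   ] F [-0.6  0.1 -2.6] w 11.5 g 30.0
tool shift/50 total [-6.84  1.94  2.13]
t 49.62 p [457.5 283.7 306.6] q [ 0.53  0.2   1.74 -0.    1.2   0.29] yaz 14.0 z [-0.001 -0.001 -1.   ] F [-0.6  0.1 -2.6] w 11.5 g 30.0
[-0.00071158  0.00029546 -0.00053466]
scene trafo_a 0.73 [460. 232. 480. 250.] ctr [425.9 370.5] [42.2 55.8] 77.3 pxmean [470.2 238. ]
```

>>> apply_moves([
  [-1, [-0.68, 0.19, 0.21], [0, 0, 0]],
  [-1, [-0.68, 0.19, 0.21], [0, 0, 0]],
  [-1, [-0.68, 0.19, 0.21], [0, 0, 0]],
  [-1, [-0.68, 0.19, 0.21], [0, 0, 0]],
  [-1, [-0.68, 0.19, 0.21], [0, 0, 0]],
  [-1, [-0.68, 0.19, 0.21], [0, 0, 0]],
  [-1, [-0.68, 0.19, 0.21], [0, 0, 0]],
  [-1, [-0.68, 0.19, 0.21], [0, 0, 0]],
])

```text
t: 50.82
ee_pos: [597.8, 37.4, 222.9]
orientation: [-1.934, -2.475, -0.001]
ft_force: [1.4, -0.4, -2.0]
width: 12.0
grasp_force: 30.0
```

>>> apply_moves([
  [-1, [-0.68, 0.19, 0.21], [0, 0, 0]],
  [-1, [-0.7, 0.19, 0.21], [0, 0, 0]],
  [-1, [0, 0, 0], [0, 0, 0]],
  [-1, [0, 0, 0.6], [0, 0, 0]],
  [-1, [0, 0, 0.6], [0, 0, 0]],
  [-1, [0, 0, 0.5], [0, 0, 0]],
  [-1, [0, 0, 0], [0, 0, 0]],
  [-1, [0, 0, 0], [0, 0, 0]],
])

```text
t: 51.82
ee_pos: [632.9, -23.3, 118.3]
orientation: [1.933, 2.476, 0.002]
ft_force: [0.2, -0.6, -2.8]
width: 11.5
grasp_force: 30.0
```

```bash
python3 - <<'E'
from h import *
go([634,-25,81.5])
for n in('top','scene'):
    c=cam(n);rects(c,n,'trafo_a',20);rects(c,n,'mat',4,1)
E
```

```text
t 51.83 p [632.9 -23.3 118.3] q [-0.06  0.56  1.68  0.    0.9  -0.3 ] yaz 14.0 z [ 0.001  0.    -1.   ] F [ 0.2 -0.6 -2.8] w 11.5 g 30.0
tool shift/50 total [-0.04  0.01  0.74]
top mat 0.66 [275. 151. 382. 229.] ctr [ 564.3 -135. ] [123.1  31.6] 14.5 pxmean [363.8 202.5]
scene trafo_a 0.62 [460. 228. 481. 250.] ctr [423.9 372. ] [40.7 58.2] 78.7 pxmean [471.1 237.6]
scene mat 0.86 [253. 190. 356. 264.] ctr [607.4 -30.1] [249.2 207.6] 14.1 pxmean [307.8 238.3]
```

>>> apply_moves([
  [-1, [-0.04, 0.01, 0.4], [0, 0, 0]],
  [-1, [0, 0, 0.2], [0, 0, 0]],
  [-1, [0, 0, 0.12], [0, 0, 0]],
  [-1, [0, 0, 0.02], [0, 0, 0]],
  [-1, [0, 0, 0], [0, 0, 0]],
  [1, [0, 0, 0], [0, 0, 0]],
  [1, [0, 0, 0], [0, 0, 0]],
  [1, [0, 0, 0], [0, 0, 0]],
])

```text
t: 53.12
ee_pos: [633.3, -25.6, 79.8]
orientation: [-1.934, -2.475, -0.0]
ft_force: [1.4, 0.6, 0.2]
width: 38.0
grasp_force: 0.0
```

>>> apply_moves([
  [1, [0, 0, 0], [0, 0, 0]],
  [1, [0, 0, 0], [0, 0, 0]],
  [1, [0, 0, 0], [0, 0, 0]],
  [1, [0, 0, 0], [0, 0, 0]],
  [1, [0, 0, -0.5], [0, 0, 0]],
  [1, [0, 0, -0.7], [0, 0, 0]],
  [1, [0, 0, -0.8], [0, 0, 0]],
  [1, [0, 0, -0.8], [0, 0, 0]],
])

```text
t: 54.12
ee_pos: [633.1, -25.7, 221.3]
orientation: [-1.934, -2.475, -0.0]
ft_force: [-0.5, 0.8, 0.5]
width: 87.5
grasp_force: 0.0
```

>>> apply_moves([
  [1, [0, -0.8, -0.4], [0, 0, 0]],
  [1, [0, -0.8, -0.4], [0, 0, 0]],
  [1, [0, -0.8, 0], [0, 0, 0]],
  [1, [0, -0.8, 0], [0, 0, 0]],
  [1, [0, -0.8, 0], [0, 0, 0]],
  [1, [0, 0, 0], [0, 0, 0]],
  [1, [0, 0, 0], [0, 0, 0]],
])

```text
t: 55.0
ee_pos: [440.2, -74.2, 260.6]
orientation: [1.934, 2.475, 0.002]
ft_force: [-0.0, 0.0, 0.5]
width: 87.8
grasp_force: 0.0
```

```bash
python3 - <<'E'
from h import *
obs()
for n in('top','scene'):
    c=cam(n);rects(c,n,'tray',20,1);rects(c,n,'mat',4,1);rects(c,n,'trafo_a',20);cv2.imwrite(f'pics/{n}12.png',c['px'])
E
```

```text
t 55.0 p [440.2 -74.2 260.6] q [-0.19  0.1   1.97  0.    1.06 -0.44] yaz 14.0 z [ 0.002  0.    -1.   ] F [-0.   0.   0.5] w 87.8 g 0.0
top tray 0.8 [286. 140. 371. 237.] ctr [602.8 -35.6] [202.1 183.5] 14.5 pxmean [323.1 182.8]
top trafo_a 0.58 [149. 251. 177. 269.] ctr [428.9 375.3] [53.6 30.2] 77.1 pxmean [161.9 262.2]
top trafo_a 0.27 [430. 287. 454. 302.] ctr [ 341.3 -296.5] [37.  42.9] 31.7 pxmean [440.9 294. ]
scene tray 0.9 [264. 172. 345. 256.] ctr [610.6 -40.9] [200.1 199.1] 13.6 pxmean [305.9 213.8]
scene mat 0.97 [256. 171. 357. 260.] ctr [605.6 -30.5] [251.3 209.8] 13.8 pxmean [308.1 222.5]
scene trafo_a 0.49 [459. 229. 481. 251.] ctr [425.8 370.7] [38.9 59.3] 77.2 pxmean [470.2 237.7]
```

View pics/scene12.png

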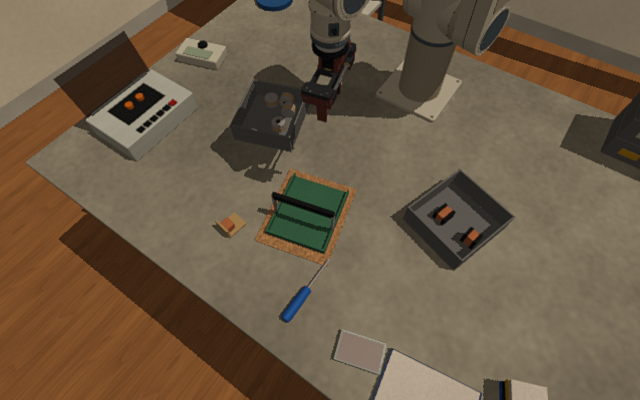

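View pics/top12.png

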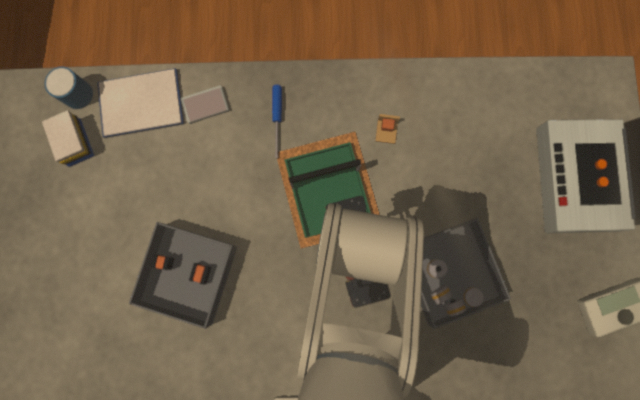

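Both views show the same result: two transformers in the left bin at top-view pixels (162,262) and (200,273), the motors in the right bin, the empty tray square on the mat, and the arm clear. Handing in.

```bash
python3 -c "
from h import *
print(ctrl.close_job())"
```

```text
the job is handed in; nothing more can be done
None
```

The job is handed in: the final pictures showed all the motors in the right bin, both transformers in the left bin, the empty tray square on the mat and the screwdriver and tape head untouched, though no verdict came back.

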